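# Shake stamp blanks out over the drying tray

## Robot

A 7-joint arm with a two-finger parallel gripper is mounted at the origin on a cart in front of the work surface, level with it; the furniture and walls round the work are solid. World frame = base frame: x ahead of the robot, y to its left, z up, the work surface at z = 0. Lengths are in m, angles in degrees, forces in N, time in s.
With the tool pointing down it reaches from about 0.4 to 0.75 m from the base axis. Payload 19.5 kg.
Tool frame: the origin (TCP) lies on the centre line of the jaws, within the pads' length; the fingertips stand 14 mm ahead of it and the grasp point (between the pads) lies 5 mm behind it; z points along the fingers, y is the line along which they close (so a half turn about z gives the same grasp; the last joint's range is limited). The gripper opens to 85 mm and grips with 20 to 120 N. Pads are 22 mm wide; open, the fingers measure 114 mm over their backs; the gripper's body (76 mm by 85 mm) begins 54 mm behind the grasp point. The pads swing forward as they close: fully open they stand 13 mm farther back than shut.
Start: joints at [67.512, 40.479, -1.581, 85.061, 1.261, 54.483, -4.326], TCP at [0.198, -0.54, 0.245] pointing down, gripper open.
Joint ranges: [-155.06, 155.06], [-18.47, 123.98], [-90, 86.84], [0, 140.48], [-83.41, 263.41], [0, 116], [-161.91, 161.91]. Speed limits (degrees/s): [108.29, 108.29, 147.25, 147.25, 172.46, 172.46, 172.46].

## Interface

Orientations are given as a 3x3 rotation matrix whose columns are the frame's x, y, z axes.
In Python, from plant import * gives the robot as it stands.
- The arm moves only by the tool carry_out, never from a script. Its arguments are lists of equal length, an entry for each row: "offset": the shift along the tool's x, y, z in normalised numbers (1 is 100 cm), a list of three; "angular": the turn, a rotation vector about the tool's x, y, z in normalised numbers (1 is pi rad), a list of three; "jaw": the finger opening in cm, from 0 to 8.54. A call has 1 to 20 rows; each row is the pose to reach, as a shift and turn from the pose commanded when the call began, along the tool's axes at that moment; what a row does not reach only later rows make up. A row lasts 1/12 s, in which the tool goes at most 41.7 mm and 7.16 degrees, less where a joint would pass 70% of its speed; a pose out of reach is approached as far as the arm can. Shift and turn numbers lie between -1 and 1, and a call with a number outside is refused. A call with a gripper value outside its range is refused whole. The fingers move at their own pace and stop on an object; "force" is the grip in N (left out, the last holds). Time passes only in rows, so rows that repeat a pose let the fingers close. It gives the time, the measured TCP pose, the force, the opening and the grip force at its end, in the units of the state.
- state(): the state, without advancing time (a new reading comes with each control period).
- get_image(name): name is "scene" or "top"; returns the picture (420x560x3 uint8, red, green, blue); there is no depth.
- camera_model(name): a dict with "mtx" (3x3 intrinsics, pixels), "world_to_cam" (4x4, takes a point from world to camera coordinates). Camera axes: x right, y down, z forward; pixel columns grow to the right and rows downward; lengths in m; the calibration is good to about 2 mm. A picture is of the moment at which its call begins. camera_model takes no time and is no camera call.
- sign_off(): hands the job in; it is judged then, once.
Trained networks look in the newest picture that a camera, given by its name, has taken for a name from the list of things; names that differ only in an ending like _2 or _b are one class to them, and where a whole thing is asked for, a point or a joint stands for the part that bears it (a point fixed in the world has none). Each returns a list of dicts, best first, with "conf" (0 to 1); they miss things now and then, are a little off and sometimes report something else, mostly with a low value. They report only what shows in the picture. A call takes as long as a camera call.
- masks_of(camera, query): "mask" (420x560 bool, what is visible of it) and "uv" ([column, row] in pixels, amid what is visible of it).
- tip_of(camera, query): "uv" ([column, row] in pixels: a listed point, or the origin of a listed thing).
The state is a dict: "time_s": time; "joint_pos": joint angles; "joint_velocities": joint speeds; "tau": joint torques, N m; "tool_pos": TCP position; "tool_rot": TCP orientation; "wrist_force": force on the tool from outside, world axes, zero at the start; "ft_torque": the same for the moment, N m; "width": finger opening in m; "gripper_force": force on a finger pad.
Only numpy, scipy, OpenCV 4.12 (cv2) and the standard library are available. Lean on these libraries where they do the work, as an engineer would, in place of code of your own. Each camera call takes 0.05 s, during which the arm holds its last target. There are 200 camera calls.

## Task

Pick the two-lane wooden shaker up by its handle bar and shake the six round blanks out of its open mouth, from low above the three-bay drying tray, a pair at a time, so that they are spread evenly: two lying in every bay, none on top of another. Do not handle the blanks with the fingers, and leave the oil can, the steel tumbler and the large bark-sided blank behind the work undisturbed. Then stand the empty shaker upright on the bench top, clear of the tray, and let go.

Things in the scene. Friction and masses are not known exactly. Their poses are not given: they have to be found in the camera images.
- shaker: loose two-lane wooden scoop, 118 x 96 x 116 mm (x, y, z), 0.25 to 0.5 kg, upright on the bench, mouth towards the robot within about 45 degrees. Origin: on its underside, 56 mm behind the mouth. Open top; open mouth at its -x end; side walls 48 mm high; closed rear wall to x = +62 mm; a 14 mm thick, 56 mm high middle wall parts two lanes, each 36 mm wide, and carries the handle bar
- shaker_grip (a point): middle of the shaker's handle bar, 103 mm above the shaker's underside, right above its origin; axes as the shaker. The bar is level along x: 106 mm long, 14 mm wide (y), 26 mm tall, with a 34 mm high opening under it between posts near its ends
- shaker_mouth (a point): middle of the mouth's floor edge, at x -56, y 0, z 7 mm of the shaker. Each lane's floor is three flats 37 mm long with a blank on each; from the mouth back they fall to the mouth by 16, 3 and -10 degrees: tipped mouth down, the front pair slides out first (at 10 to 20 degrees of tip, as friction, 0.48 to 0.72, has it), the middle pair 13 degrees later, the rear pair 13 more (36 to 46)
- tray: fixed open wooden drying tray on the bench, 140 x 312 x 28 mm (x, y, z), origin at the middle of its underside; floor 6 mm thick, walls 6 mm thick, outer walls 28 mm high, two dividers 24 mm high across it that make three bays in a row along its y. Its long side faces the robot within about 15 degrees.
- bay_0 (a point): centre of the floor of the tray's bay 0 (at its -y end); the bay is 128 mm (x) by 96 mm (y) inside; axes as the tray
- bay_1 (a point): centre of the floor of the tray's bay 1 (in the middle); the bay is 128 mm (x) by 96 mm (y) inside; axes as the tray
- bay_2 (a point): centre of the floor of the tray's bay 2 (at its +y end); the bay is 128 mm (x) by 96 mm (y) inside; axes as the tray
- blank_0: round light wood blank, 32 mm across and 22 mm tall, about 14 g; origin at its middle, z along its axis; starts in the shaker's -y lane, on the flat at the mouth
- blank_1: round light wood blank, 32 mm across and 22 mm tall, about 14 g; origin at its middle, z along its axis; starts in the shaker's +y lane, on the flat at the mouth
- blank_2: round light wood blank, 32 mm across and 22 mm tall, about 14 g; origin at its middle, z along its axis; starts in the shaker's -y lane, on the middle flat
- blank_3: round light wood blank, 32 mm across and 22 mm tall, about 14 g; origin at its middle, z along its axis; starts in the shaker's +y lane, on the middle flat
- blank_4: round light wood blank, 32 mm across and 22 mm tall, about 14 g; origin at its middle, z along its axis; starts in the shaker's -y lane, on the rear flat
- blank_5: round light wood blank, 32 mm across and 22 mm tall, about 14 g; origin at its middle, z along its axis; starts in the shaker's +y lane, on the rear flat
- oil_can: bystander: loose oil can with a spout, body 64 mm across and 64 mm high, 151 mm with the spout, standing behind (+x of) the shaker; origin at the middle of its underside
- steel_tumbler: bystander: loose open steel tumbler, 74 mm across, 88 mm high, standing 50 to 70 mm behind the tray's far wall (centre); origin at the middle of its underside
- stamp_blank_2: bystander: loose large round blank, bark-sided, 61 mm across, 50 mm high, standing 50 to 70 mm behind the tray's far wall (centre); origin at the middle of its underside

How it is judged (in metres and radians):
On the way, in this order (a step that is already met when the one before it is completed fails the run):
1. the shaker is held up off the bench with all its blanks in it (height (world z) of shaker above 0.04 m and distance between each of blank_0, blank_1, blank_2, blank_3, blank_4, blank_5 and shaker below 0.08 m), for 0.2 s.
2. all six blanks lie in the tray's bays while the shaker is still held above the bench (z of each of blank_0, blank_1, blank_2, blank_3, blank_4, blank_5 in the frame of tray below 0.032 m and x of blank_0 in the frame of tray between -0.066 and 0.066 m and y of blank_0 in the frame of tray between -0.154 and 0.154 m and x of blank_1 in the frame of tray between -0.066 and 0.066 m and y of blank_1 in the frame of tray between -0.154 and 0.154 m and x of blank_2 in the frame of tray between -0.066 and 0.066 m and y of blank_2 in the frame of tray between -0.154 and 0.154 m and x of blank_3 in the frame of tray between -0.066 and 0.066 m and y of blank_3 in the frame of tray between -0.154 and 0.154 m and x of blank_4 in the frame of tray between -0.066 and 0.066 m and y of blank_4 in the frame of tray between -0.154 and 0.154 m and x of blank_5 in the frame of tray between -0.066 and 0.066 m and y of blank_5 in the frame of tray between -0.154 and 0.154 m and height (world z) of shaker above 0.03 m), for 0.1 s.
At the end, for the whole second after the job is handed in: All six blanks are at rest in the tray's bays, two in each bay, none lying on another (each blank's middle less than 32 mm above the bench top); the empty shaker stands upright (within 0.08 rad) and at rest on the bench top, its underside within 5 mm of it, not touching the tray (z of each of blank_0, blank_1, blank_2, blank_3, blank_4, blank_5 in the frame of tray below 0.032 m and x of blank_0 in the frame of tray between -0.066 and 0.066 m and y of blank_0 in the frame of tray between -0.154 and 0.154 m and x of blank_1 in the frame of tray between -0.066 and 0.066 m and y of blank_1 in the frame of tray between -0.154 and 0.154 m and x of blank_2 in the frame of tray between -0.066 and 0.066 m and y of blank_2 in the frame of tray between -0.154 and 0.154 m and x of blank_3 in the frame of tray between -0.066 and 0.066 m and y of blank_3 in the frame of tray between -0.154 and 0.154 m and x of blank_4 in the frame of tray between -0.066 and 0.066 m and y of blank_4 in the frame of tray between -0.154 and 0.154 m and x of blank_5 in the frame of tray between -0.066 and 0.066 m and y of blank_5 in the frame of tray between -0.154 and 0.154 m and y of any of blank_1, blank_2, blank_3, blank_4, blank_5 in the frame of tray below -0.051 m and y of any of blank_0, blank_2, blank_3, blank_4, blank_5 in the frame of tray below -0.051 m and y of any of blank_0, blank_1, blank_3, blank_4, blank_5 in the frame of tray below -0.051 m and y of any of blank_0, blank_1, blank_2, blank_4, blank_5 in the frame of tray below -0.051 m and y of any of blank_0, blank_1, blank_2, blank_3, blank_5 in the frame of tray below -0.051 m and y of any of blank_0, blank_1, blank_2, blank_3, blank_4 in the frame of tray below -0.051 m and (y of blank_1 in the frame of tray between -0.051 and 0.051 m or y of blank_2 in the frame of tray between -0.051 and 0.051 m or y of blank_3 in the frame of tray between -0.051 and 0.051 m or y of blank_4 in the frame of tray between -0.051 and 0.051 m or y of blank_5 in the frame of tray between -0.051 and 0.051 m) and (y of blank_0 in the frame of tray between -0.051 and 0.051 m or y of blank_2 in the frame of tray between -0.051 and 0.051 m or y of blank_3 in the frame of tray between -0.051 and 0.051 m or y of blank_4 in the frame of tray between -0.051 and 0.051 m or y of blank_5 in the frame of tray between -0.051 and 0.051 m) and (y of blank_0 in the frame of tray between -0.051 and 0.051 m or y of blank_1 in the frame of tray between -0.051 and 0.051 m or y of blank_3 in the frame of tray between -0.051 and 0.051 m or y of blank_4 in the frame of tray between -0.051 and 0.051 m or y of blank_5 in the frame of tray between -0.051 and 0.051 m) and (y of blank_0 in the frame of tray between -0.051 and 0.051 m or y of blank_1 in the frame of tray between -0.051 and 0.051 m or y of blank_2 in the frame of tray between -0.051 and 0.051 m or y of blank_4 in the frame of tray between -0.051 and 0.051 m or y of blank_5 in the frame of tray between -0.051 and 0.051 m) and (y of blank_0 in the frame of tray between -0.051 and 0.051 m or y of blank_1 in the frame of tray between -0.051 and 0.051 m or y of blank_2 in the frame of tray between -0.051 and 0.051 m or y of blank_3 in the frame of tray between -0.051 and 0.051 m or y of blank_5 in the frame of tray between -0.051 and 0.051 m) and (y of blank_0 in the frame of tray between -0.051 and 0.051 m or y of blank_1 in the frame of tray between -0.051 and 0.051 m or y of blank_2 in the frame of tray between -0.051 and 0.051 m or y of blank_3 in the frame of tray between -0.051 and 0.051 m or y of blank_4 in the frame of tray between -0.051 and 0.051 m) and y of any of blank_1, blank_2, blank_3, blank_4, blank_5 in the frame of tray above 0.051 m and y of any of blank_0, blank_2, blank_3, blank_4, blank_5 in the frame of tray above 0.051 m and y of any of blank_0, blank_1, blank_3, blank_4, blank_5 in the frame of tray above 0.051 m and y of any of blank_0, blank_1, blank_2, blank_4, blank_5 in the frame of tray above 0.051 m and y of any of blank_0, blank_1, blank_2, blank_3, blank_5 in the frame of tray above 0.051 m and y of any of blank_0, blank_1, blank_2, blank_3, blank_4 in the frame of tray above 0.051 m and linear speed of each of blank_0, blank_1, blank_2, blank_3, blank_4, blank_5 below 0.03 m/s and height (world z) of shaker between -0.005 and 0.005 m and angle between shaker's own z axis and vertical below 0.08 rad and linear speed of shaker below 0.02 m/s and contact force between shaker and tray below 0.1 N).
It fails at once if the fingers touch a blank (contact force between the fingers and blank_0 above 0.3 N or contact force between the fingers and blank_1 above 0.3 N or contact force between the fingers and blank_2 above 0.3 N or contact force between the fingers and blank_3 above 0.3 N or contact force between the fingers and blank_4 above 0.3 N or contact force between the fingers and blank_5 above 0.3 N).
It fails at once if a blank is flung or falls from high up (faster than 2 m/s) (linear speed of any of blank_0, blank_1, blank_2, blank_3, blank_4, blank_5 above 2 m/s).
It fails at once if a bystander is moved by more than 20 mm or tipped by more than 0.3 rad (distance of any of oil_can, steel_tumbler, stamp_blank_2 from where it was at the start of the episode above 0.02 m or angle between any of oil_can, steel_tumbler, stamp_blank_2's own z axis and vertical above 0.3 rad).
It also fails if it takes over 69 s, if anything falls off the work surface, if the arm or the gripper's body presses on something with over 40 N, if the wrist force passes 120 N, or if a joint passes its speed limit or range.

## Working session

There is one attempt and no reset: what is moved stays moved. The work goes in short steps, Python scripts to look and compute and a tool call to move; the robot and the scene stay as the last step left them, time stands still between calls to the robot, and variables do not carry over. Pictures are saved under pics/ and viewed, at most 10 in all, crops included, and the job is handed in when it is done.

Besides the shell and the picture viewer there is one more tool, called after "Emit:" as name(argument=value, ...) on one line, values as JSON. carry_out: Moves the arm, as the interface text tells. Its arguments: {"type":"object","properties":{"offset":{"type":"array","items":{"type":"array","items":{"type":"number"}}},"angular":{"type":"array","items":{"type":"array","items":{"type":"number"}}},"jaw":{"type":"array","items":{"type":"number"}},"force":{"type":"number"}},"required":["offset","angular","jaw"]}

```bash
mkdir -p pics; ls; python3 - <<'E'
from plant import *
import cv2,numpy as np
s=state();print(s['time_s'],s['tool_pos'],s['tool_rot'],s['width'])
for c in ['scene','top']:
    im=get_image(c);cv2.imwrite(f'pics/{c}0.png',im[:,:,::-1])
    m=camera_model(c);print(c,np.round(m['mtx'],1).tolist(),np.round(m['world_to_cam'],3).tolist())
    for q in ['shaker_grip','shaker_mouth','shaker','tray','bay_0','bay_1','bay_2','oil_can','steel_tumbler','stamp_blank_2']:
        print(q,[(np.round(d['uv'],1).tolist(),round(d['conf'],2)) for d in tip_of(c,q)[:3]])
E
```

```text
pics
0.0 [ 0.1975159  -0.53976704  0.24485293] [[ 9.39102029e-01  3.43638223e-01 -3.89268521e-04]
 [ 3.43638442e-01 -9.39101541e-01  9.57883800e-04]
 [-3.63971808e-05 -1.03331825e-03 -9.99999465e-01]] 0.08538308582093529
scene [[403.1, 0.0, 280.1], [0.0, 403.1, 204.5], [0.0, 0.0, 1.0]] [[-0.777, -0.629, 0.02, 0.415], [-0.471, 0.56, -0.682, 0.342], [0.418, -0.539, -0.731, 0.842], [0.0, 0.0, 0.0, 1.0]]
shaker_grip [([350.1, 171.3], 0.86)]
shaker_mouth [([358.5, 205.9], 0.77)]
shaker [([345.4, 198.1], 0.87), ([236.8, 288.4], 0.57)]
tray [([237.3, 288.4], 0.59), ([210.1, 328.2], 0.54), ([342.0, 195.3], 0.45)]
bay_0 [([235.5, 288.5], 0.89), ([259.2, 260.0], 0.57), ([348.3, 185.2], 0.41)]
bay_1 [([235.5, 288.5], 0.89), ([259.2, 260.0], 0.57), ([348.3, 185.2], 0.41)]
bay_2 [([235.5, 288.5], 0.89), ([259.2, 260.0], 0.57), ([348.3, 185.2], 0.41)]
oil_can [([303.8, 183.3], 0.7)]
steel_tumbler [([218.2, 242.6], 0.95), ([360.3, 204.0], 0.66)]
stamp_blank_2 [([170.2, 291.9], 0.61)]
top [[441.2, 0.0, 281.9], [0.0, 441.2, 213.2], [0.0, 0.0, 1.0]] [[0.004, -1.0, -0.002, -0.05], [-0.99, -0.004, -0.144, 0.545], [0.144, 0.002, -0.99, 1.003], [0.0, 0.0, 0.0, 1.0]]
shaker_grip [([368.8, 236.8], 0.57)]
shaker_mouth [([358.2, 264.2], 0.57)]
shaker [([358.1, 236.7], 0.78)]
tray [([186.4, 227.0], 0.96)]
bay_0 [([141.0, 232.1], 0.81), ([188.5, 226.6], 0.75), ([227.7, 220.5], 0.61)]
bay_1 [([141.0, 232.1], 0.81), ([188.5, 226.6], 0.75), ([227.7, 220.5], 0.61)]
bay_2 [([141.0, 232.1], 0.81), ([188.5, 226.6], 0.75), ([227.7, 220.5], 0.61)]
oil_can [([351.5, 189.5], 0.92), ([184.5, 227.6], 0.56)]
steel_tumbler [([217.6, 170.6], 0.85), ([183.9, 227.5], 0.48)]
stamp_blank_2 [([187.2, 227.1], 0.67), ([142.1, 179.8], 0.63)]
```

```bash
python3 - <<'E'
import cv2
a=cv2.imread('pics/top0.png')[120:330,80:480];cv2.imwrite('pics/top0c.png',cv2.resize(a,(800,420),interpolation=3))
E
```

```text
(no output)
```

View pics/top0c.png

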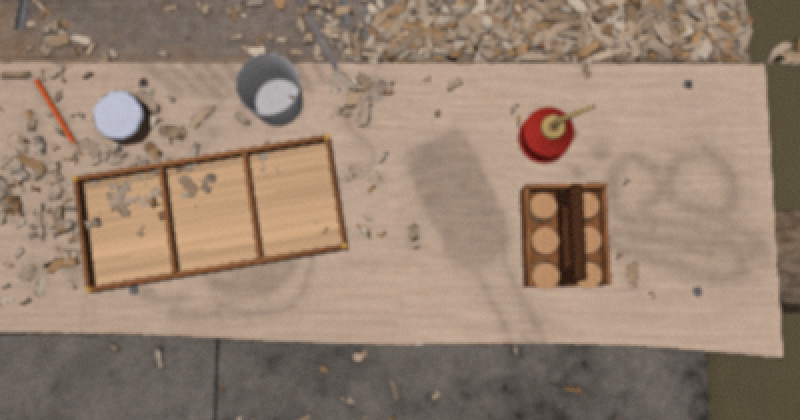

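View pics/scene0.png

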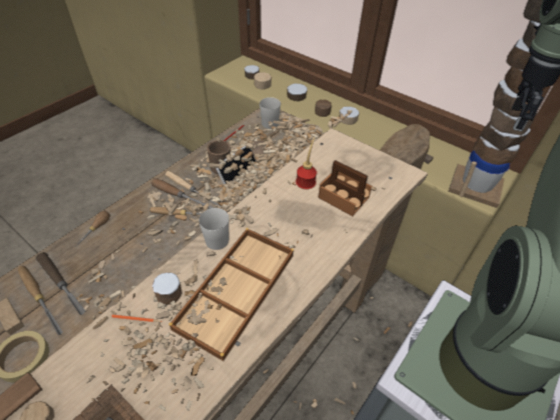

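The top view shows the tray rim corners at about (118,209), (244,189), (253,243) and (124,265). The shaker is near (363,237), standing almost square with its mouth towards the robot. The scene view confirms it is upright, with its handle bar on top.

```bash
cat > h.py <<'E'
from plant import *
import numpy as np, cv2
def P(c):
    m=camera_model(c);return np.array(m['mtx'])@np.array(m['world_to_cam'])[:3]
def ray(c,uv,z):
    p=P(c);A=np.outer([uv[0],uv[1]],p[2])-p[:2]
    return np.append(np.linalg.solve(A[:,:2],-A[:,2]*z-A[:,3]),z)
def tri(uvs):
    A=np.vstack([np.outer(uv,P(c)[2])-P(c)[:2] for c,uv in uvs]);return np.linalg.lstsq(A[:,:3],-A[:,3],rcond=None)[0]
def proj(c,X):
    q=np.c_[X,np.ones(len(X))]@P(c).T;return q[:,:2]/q[:,2:]
def Rz(a):
    a=np.radians(a);return np.array([[np.cos(a),-np.sin(a),0],[np.sin(a),np.cos(a),0],[0,0,1]])
E
python3 - <<'E'
from h import *
print('grip',tri([('top',[368.8,236.8]),('scene',[350.1,171.3])]))
print('mouth',tri([('top',[358.2,264.2]),('scene',[358.5,205.9])]))
C=np.array([[77,178],[328,138],[346,246],[89,290]])/2+[80,120]
W=np.array([ray('top',c,.028) for c in C]);print('tray',W.round(4).tolist(),W.mean(0))
d=(W[0]+W[3]-W[1]-W[2]);print('yaw',np.degrees(np.arctan2(-d[0],d[1])),[np.linalg.norm(W[i]-W[i-1]).round(4) for i in range(4)])
S=np.array([[523,185],[607,184],[610,286],[525,287]])/2+[80,120]
for c in S: print(ray('top',c,.048))
for q in ['oil_can','steel_tumbler','stamp_blank_2','shaker','tray']:
  for c in ['top']:
    d=masks_of(c,q)[0];ys,xs=np.where(d['mask']);print(q,c,d['conf'],cv2.minAreaRect(np.c_[xs,ys].astype(np.float32)))
for q,uv in dict(oil=[351.5,189.5],tum=[217.6,170.6],st=[142.1,179.8]).items():print(q,ray('top',uv,0))
E
```

```text
grip [ 0.48421449 -0.23870893  0.10323763]
mouth [ 0.42978404 -0.22890753  0.00964936]
tray [[0.5553, 0.3434, 0.028], [0.6051, 0.044, 0.028], [0.4751, 0.0205, 0.028], [0.4223, 0.3217, 0.028]] [0.51444928 0.18240414 0.028     ]
yaw 9.702789963935608 [np.float64(0.1348), np.float64(0.3036), np.float64(0.1321), np.float64(0.3057)]
[ 0.54585967 -0.18710262  0.048     ]
[ 0.54741034 -0.28544959  0.048     ]
[ 0.4286764  -0.28543801  0.048     ]
[ 0.42714794 -0.18756731  0.048     ]Traceback (most recent call last):
  File "<stdin>", line 11, in <module>
IndexError: list index out of range
```

```bash
cat >> h.py <<'E'
from scipy.spatial.transform import Rotation as Ro
TR=np.array([.5148,.1824,0]);TY=9.7
TOOL=np.diag([1.,-1,-1])   # tool axes in shaker axes
G=np.array([0,0,.098])     # TCP in shaker frame
def tgt(corner,yaw,tip):   # underside mouth-edge middle in world
    R=Rz(yaw)@Ro.from_euler('y',-tip,degrees=True).as_matrix()
    return np.array(corner)+R@(G-[-.056,0,0]),R@TOOL
def rel(p,R,s=None):
    s=s or state();T=np.array(s['tool_rot']);
    return (T.T@(p-s['tool_pos'])*100).round(2).tolist(),Ro.from_matrix(T.T@R).as_rotvec().round(3).tolist()
def tw(x,y,z): return TR+Rz(TY)@np.array([x,y,z])
def sh():
    "estimated shaker corner and tip now"
    s=state();T=np.array(s['tool_rot'])@TOOL;c=np.array(s['tool_pos'])+T@(np.array([-.056,0,0])-G)
    return (Rz(TY).T@(c-TR)*1000).round(1),np.degrees(np.arcsin(T[2,0])).round(1),np.degrees(np.arctan2(T[1,0],T[0,0])).round(1)
E
python3 - <<'E'
from h import *
for uv in [(141,232.1),(188.5,226.6),(227.7,220.5)]: print('bay',ray('top',uv,.006), Rz(TY).T@(ray('top',uv,.006)-TR))
for q,uv,z in [('oil',[351.5,189.5],0),('tum',[217.6,170.6],0),('tumrim',[80+268/2,120+90/2],.088),('st',[142.1,179.8],0),('sttop',[80+120/2,120+115/2],.05)]:
  w=ray('top',uv,z);print(q,w,Rz(TY).T@(w-TR))
# wireframe overlay
im=cv2.imread('pics/top0.png');sc=cv2.imread('pics/scene0.png')
o=np.array([.4845,-.2375,0]);Rs=Rz(.5)
Ls=[]
rim=np.array([[-56,-48,48],[62,-48,48],[62,48,48],[-56,48,48],[-56,-48,48]])/1e3@Rs.T+o
bar=np.array([[-53,-7,116],[53,-7,116],[53,7,116],[-53,7,116],[-53,-7,116]])/1e3@Rs.T+o
t=lambda z:np.array([tw(x,y,z) for x,y in[(-.07,-.156),(.07,-.156),(.07,.156),(-.07,.156),(-.07,-.156)]])
out=[]
for c,I,b in [('top',im,(100,160,320,160)),('scene',sc,(160,150,230,210))]:
  I=cv2.resize(I,None,fx=4,fy=4,interpolation=3)
  for L,col in [(rim,(0,255,0)),(bar,(255,255,0)),(t(.028),(0,0,255))]:
    q=((proj(c,L)+.5)*4).astype(int);cv2.polylines(I,[q],False,col,1)
  x,y,w,h=[4*v for v in b];I=I[y:y+h,x:x+w];cv2.imwrite(f'pics/ov_{c}.png',cv2.resize(I,None,fx=min(800/w,600/h),fy=min(800/w,600/h),interpolation=cv2.INTER_AREA))
p=np.array([.4845,-.2375,.0]);
for z in [.2,.097]: print(rel(p+[0,0,z],Rz(.5)@TOOL))
E
```

```text
bay [0.50221979 0.29389944 0.006     ] [0.00638612 0.11202501 0.006     ]
bay [0.51606727 0.17918297 0.006     ] [ 0.00070711 -0.00338456  0.006     ]
bay [0.53135485 0.08431235 0.006     ] [-0.00020855 -0.09947465  0.006     ]
oil [ 0.61046703 -0.21913594  0.        ] [ 0.02664478 -0.41191425  0.        ]
tum [0.65713191 0.11290298 0.        ] [ 0.12858755 -0.09248487  0.        ]
tumrim [0.64867442 0.10809316 0.088     ] [ 0.11944057 -0.09580093  0.088     ]
st [0.63307791 0.29961764 0.        ] [0.13633687 0.09561326 0.        ]
sttop [0.62749712 0.28854585 0.05      ] [0.12897039 0.08564007 0.05      ]
([37.34, -18.54, 4.53], [-0.0, 0.0, 0.342])
([37.34, -18.54, 14.83], [-0.0, 0.0, 0.342])
```

View pics/ov_top.png

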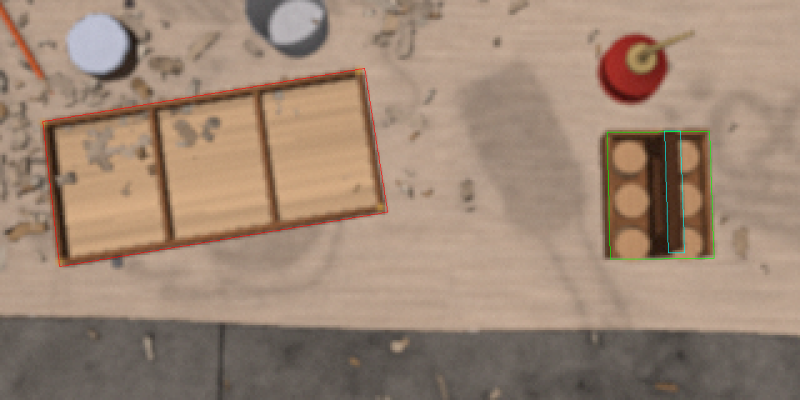

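View pics/ov_scene.png

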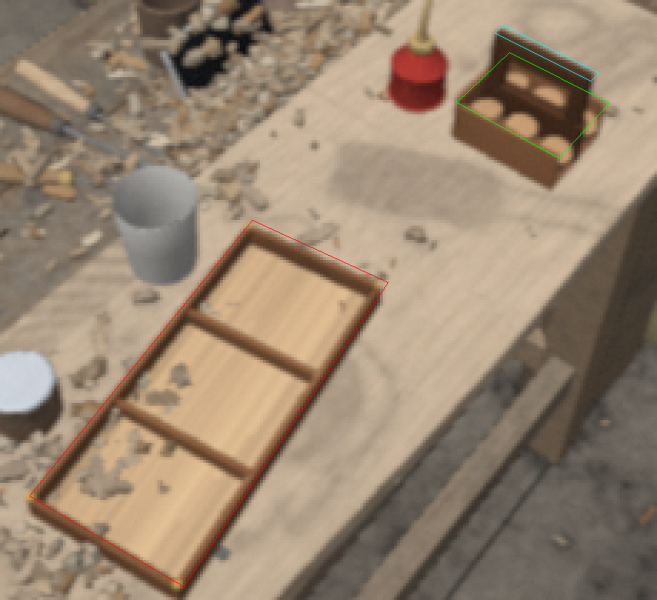

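The overlay fits to within 1–2 px: shaker at about (0.4845, −0.2365) with yaw 0.5°, and tray at about (0.515, 0.184) with yaw 9.7°. The tumbler is behind bay 0 and the large blank behind bay 2. The pours will go: front pair into bay 2, middle pair into bay 1, rear pair into bay 0.

Careful with the scale: shifts go in shares of 100 cm and turns go in shares of pi rad. That gives: 37.4 cm / 100 = 0.374, 4.5 cm / 100 = 0.045, 0.342 rad / 3.1416 = 0.1089.

Emit:
carry_out(offset=[[0.374,-0.186,0.045],[0.374,-0.186,0.045],[0.374,-0.186,0.045],[0.374,-0.186,0.045],[0.374,-0.186,0.045],[0.374,-0.186,0.045],[0.374,-0.186,0.045],[0.374,-0.186,0.045],[0.374,-0.186,0.045],[0.374,-0.186,0.045],[0.374,-0.186,0.045],[0.374,-0.186,0.045],[0.374,-0.186,0.045],[0.374,-0.186,0.045],[0.374,-0.186,0.045],[0.374,-0.186,0.045]], angular=[[0,0,0.1089],[0,0,0.1089],[0,0,0.1089],[0,0,0.1089],[0,0,0.1089],[0,0,0.1089],[0,0,0.1089],[0,0,0.1089],[0,0,0.1089],[0,0,0.1089],[0,0,0.1089],[0,0,0.1089],[0,0,0.1089],[0,0,0.1089],[0,0,0.1089],[0,0,0.1089]], jaw=[8.5,8.5,8.5,8.5,8.5,8.5,8.5,8.5,8.5,8.5,8.5,8.5,8.5,8.5,8.5,8.5], force=110)

```text
time_s: 2.48
tool_pos: [0.4844, -0.2376, 0.2005]
tool_rot: [[1.0, 0.007, 0.0], [0.007, -1.0, -0.0], [0.0, 0.0, -1.0]]
wrist_force: [-0.5, -0.2, -0.9]
width: 0.0852
gripper_force: 0.0
```

```bash
sed -i 's/TR=np.*;TY/TR=np.array([.515,.184,0]);TY/' h.py; python3 - <<'E'
from h import *
s=state();print(s['time_s'],s['tool_pos'],s['joint_pos']);print(rel(np.array([.4845,-.2365,.097]),Rz(.5)@TOOL,s))
cv2.imwrite('pics/t1.png',get_image('top')[:,:,::-1])
I=cv2.imread('pics/t1.png')[170:320,280:440];cv2.imwrite('pics/t1c.png',cv2.resize(I,None,fx=4,fy=4))
E
```

```text
2.4833 [ 0.4844462  -0.23757811  0.20047771] [ 18.20328777  41.19694382   8.50408548  96.2435485   -8.18268592
  43.15564864 -58.96771108]
([0.0, -0.11, 10.35], [0.0, -0.0, -0.001])
```

Emit:
carry_out(offset=[[0,-0.001,0.03],[0,-0.001,0.06],[0,-0.001,0.08],[0,-0.001,0.095],[0,-0.001,0.104],[0,-0.001,0.104],[0,-0.001,0.104],[0,-0.001,0.104],[0,-0.001,0.104],[0,-0.001,0.104],[0,-0.001,0.104],[0,-0.001,0.104],[0,-0.001,0.104],[0,-0.001,0.104],[0,-0.001,0.104]], angular=[[0,0,0],[0,0,0],[0,0,0],[0,0,0],[0,0,0],[0,0,0],[0,0,0],[0,0,0],[0,0,0],[0,0,0],[0,0,0],[0,0,0],[0,0,0],[0,0,0],[0,0,0]], jaw=[8.5,8.5,8.5,8.5,8.5,8.5,8.5,6,4,3,2,1,0.5,0.5,0.5])

```text
time_s: 3.78
tool_pos: [0.4849, -0.2359, 0.0964]
tool_rot: [[1.0, 0.009, 0.0], [0.009, -1.0, -0.0], [0.0, 0.0, -1.0]]
wrist_force: [-0.8, -1.8, 3.0]
width: 0.0127
gripper_force: 107.2
```

In the tool's units: -9.3 cm / 100 = -0.093, -9 cm / 100 = -0.09.

Emit:
carry_out(offset=[[0,0,-0.002],[0,0,-0.006],[0,0,-0.014],[0,0,-0.026],[0,0,-0.04],[0,0,-0.055],[0,0,-0.07],[0,0,-0.082],[0,0,-0.09],[0,0,-0.093],[0,0,-0.093],[0,0,-0.093]], angular=[[0,0,0],[0,0,0],[0,0,0],[0,0,0],[0,0,0],[0,0,0],[0,0,0],[0,0,0],[0,0,0],[0,0,0],[0,0,0],[0,0,0]], jaw=[0.5,0.5,0.5,0.5,0.5,0.5,0.5,0.5,0.5,0.5,0.5,0.5])

```text
time_s: 4.78
tool_pos: [0.4847, -0.2356, 0.1889]
tool_rot: [[1.0, 0.009, -0.001], [0.009, -1.0, 0.0], [-0.001, -0.0, -1.0]]
wrist_force: [-0.5, 0.9, -5.7]
width: 0.0127
gripper_force: 107.4
```

```bash
sed -i 's/G=np.array(.*\])/G=np.array([0,0,.0965])/' h.py; python3 - <<'E'
from h import *
s=state();print(s['time_s'],s['tool_pos'],s['width'],s['wrist_force'])
for t in [0,5]:print(rel(*tgt(tw(0,.102,.06),TY,t),s))
I=get_image('scene')[:,:,::-1];cv2.imwrite('pics/s1.png',cv2.resize(I[60:260,200:460],None,fx=3,fy=3))
E
```

```text
4.7833 [ 0.48471098 -0.23563033  0.18892214] 0.01274451127034649 [-0.54371471  0.86826013 -5.68278608]
([7.3, -52.9, 3.26], [-0.0, 0.001, -0.16])
([6.45, -52.76, 2.81], [0.007, 0.088, -0.16])
```

View pics/s1.png

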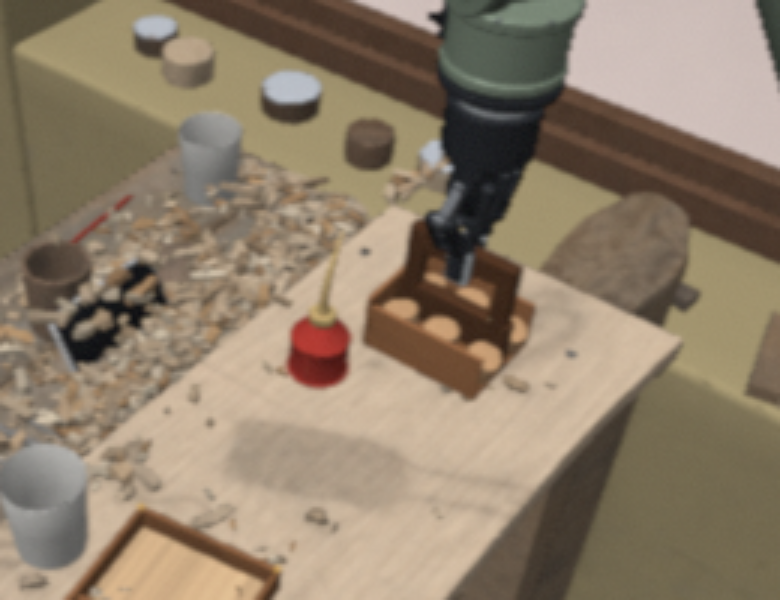

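It is held level and all the blanks I can see are in place. I'll move to bay 2, keeping back from the tumbler.

In the tool's units: -52 cm / 100 = -0.52, -49.5 cm / 100 = -0.495, -0.16 rad / 3.1416 = -0.0509.

Emit:
carry_out(offset=[[0,-0.005,0],[0.001,-0.015,0],[0.001,-0.03,0],[0.002,-0.05,0],[0.003,-0.075,0],[0.005,-0.105,0],[0.006,-0.14,0],[0.008,-0.175,0],[0.01,-0.21,0],[0.011,-0.245,0],[0.013,-0.28,0],[0.014,-0.315,0],[0.016,-0.35,0],[0.018,-0.385,0],[0.019,-0.42,0],[0.021,-0.45,0],[0.022,-0.475,0],[0.023,-0.495,0],[0.024,-0.51,0],[0.024,-0.52,0]], angular=[[0,0,0],[0,0,-0.0016],[0,0,-0.0032],[0,0,-0.0048],[0,0,-0.0073],[0,0,-0.0102],[0,0,-0.0137],[0,0,-0.0172],[0,0,-0.0207],[0,0,-0.0239],[0,0,-0.0274],[0,0,-0.0309],[0,0,-0.0344],[0,0,-0.0376],[0,0,-0.0411],[0,0,-0.0439],[0,0,-0.0465],[0,0,-0.0484],[0,0,-0.05],[0,0,-0.0509]], jaw=[0.5,0.5,0.5,0.5,0.5,0.5,0.5,0.5,0.5,0.5,0.5,0.5,0.5,0.5,0.5,0.5,0.5,0.5,0.5,0.5])

```text
time_s: 6.5
tool_pos: [0.5032, 0.287, 0.1888]
tool_rot: [[0.985, 0.171, -0.001], [0.171, -0.985, 0.0], [-0.001, -0.001, -1.0]]
wrist_force: [0.3, -0.9, -4.7]
width: 0.0128
gripper_force: 107.5
```

```bash
python3 - <<'E'
from h import *
s=state();print(s['time_s'],s['tool_pos'],s['width'],sh())
for x,z,t in [(0,.06,0),(0.005,.034,6),(.005,.034,9),(.005,.034,12)]:print(x,z,t,rel(*tgt(tw(x,.102,z),TY,t),s))
E
```

```text
6.5 [0.50320603 0.28696744 0.18882655] 0.012824782159292397 (array([-50.4, 103.4,  92.4]), np.float64(-0.0), np.float64(9.8))
0 0.06 0 ([5.03, 0.16, 3.23], [-0.001, 0.001, 0.002])
0.005 0.034 6 ([4.49, 0.16, 5.3], [-0.001, 0.106, 0.002])
0.005 0.034 9 ([3.95, 0.16, 5.07], [-0.001, 0.158, 0.002])
0.005 0.034 12 ([3.4, 0.16, 4.88], [-0.001, 0.21, 0.002])
```

```bash
python3 - <<'E'
from h import *
s=state()
for x,z,t in [(-.03,.07,4),(-.01,.06,8),(-.01,.042,8),(-.01,.04,10),(-.01,.038,12)]:print(x,z,t,rel(*tgt(tw(x,.102,z),TY,t),s))
E
```

```text
-0.03 0.07 4 ([1.34, 0.15, 1.86], [-0.001, 0.071, 0.002])
-0.01 0.06 8 ([2.63, 0.16, 2.54], [-0.001, 0.14, 0.002])
-0.01 0.042 8 ([2.63, 0.16, 4.34], [-0.001, 0.14, 0.002])
-0.01 0.04 10 ([2.27, 0.16, 4.4], [-0.001, 0.175, 0.002])
-0.01 0.038 12 ([1.9, 0.16, 4.48], [-0.001, 0.21, 0.002])
```

In the tool's units: 4.3 cm / 100 = 0.043, 0.15 cm / 100 = 0.0015, 0.14 rad / 3.1416 = 0.0446.

Emit:
carry_out(offset=[[0.002,0,0.003],[0.006,0.001,0.008],[0.01,0.001,0.013],[0.0135,0.0015,0.018],[0.018,0.0015,0.021],[0.022,0.0015,0.023],[0.025,0.0015,0.025],[0.026,0.0015,0.029],[0.026,0.0015,0.034],[0.026,0.0015,0.039],[0.026,0.0015,0.042],[0.026,0.0015,0.043],[0.026,0.0015,0.043]], angular=[[0,0.0032,0],[0,0.0095,0],[0,0.0159,0],[0,0.0223,0],[0,0.0286,0],[0,0.035,0],[0,0.0407,0],[0,0.0439,0],[0,0.0446,0],[0,0.0446,0],[0,0.0446,0],[0,0.0446,0],[0,0.0446,0]], jaw=[0.5,0.5,0.5,0.5,0.5,0.5,0.5,0.5,0.5,0.5,0.5,0.5,0.5])

```text
time_s: 7.58
tool_pos: [0.5301, 0.2872, 0.146]
tool_rot: [[0.976, 0.168, 0.137], [0.166, -0.986, 0.023], [0.139, 0.0, -0.99]]
wrist_force: [1.3, 0.1, -5.0]
width: 0.0126
gripper_force: 107.6
```

```bash
cat > look.py <<'E'
from h import *
import sys
n=sys.argv[1]
s=state();print(s['time_s'],sh(),s['width'],s['wrist_force'].round(1) if hasattr(s['wrist_force'],'round') else s['wrist_force'])
for c in ['scene','top']:
    cv2.imwrite(f'pics/{n}_{c}.png',get_image(c)[:,:,::-1])
    print(c,[(np.round(d['uv']).astype(int).tolist(),round(d['conf'],2),int(d['mask'].sum())) for d in masks_of(c,'blank_0')])
E
cat > show.py <<'E'
import cv2,sys,numpy as np
n=sys.argv[1]
a=cv2.imread(f'pics/{n}_scene.png')[200:370,150:310];b=cv2.imread(f'pics/{n}_top.png')[150:290,100:270]
f=lambda i:cv2.resize(i,(400,int(400*i.shape[0]/i.shape[1])),interpolation=3)
a,b=f(a),f(b);h=max(len(a),len(b));p=lambda i:np.pad(i,((0,h-len(i)),(0,0),(0,0)))
cv2.imwrite(f'pics/{n}_show.png',np.hstack([p(a),p(b)]))
E
python3 look.py a; python3 show.py a; python3 - <<'E'
from h import *
s=state()
for t in [9.5,11,12.5,14,16,18,20]:print(t,rel(*tgt(tw(-.01,.102,.040),TY,t),s))
E
```

```text
7.5833 (array([-9.8, 99.2, 42.7]), np.float64(8.0), np.float64(9.7)) 0.012643155517814602 [ 1.3  0.1 -5. ]
scene [([184, 309], 0.72, 207), ([215, 333], 0.62, 211), ([171, 302], 0.56, 166), ([227, 308], 0.51, 217), ([197, 302], 0.32, 2077)]
top [([136, 248], 0.63, 146), ([145, 212], 0.61, 118), ([140, 194], 0.59, 200), ([152, 240], 0.47, 107)]
9.5 ([-0.35, -0.27, 0.17], [-0.0, 0.026, -0.001])
11 ([-0.6, -0.27, 0.03], [-0.0, 0.052, -0.001])
12.5 ([-0.87, -0.27, -0.1], [-0.0, 0.078, -0.001])
14 ([-1.13, -0.27, -0.22], [-0.0, 0.104, -0.001])
16 ([-1.49, -0.27, -0.38], [-0.0, 0.139, -0.001])
18 ([-1.85, -0.27, -0.52], [-0.0, 0.174, -0.001])
20 ([-2.22, -0.27, -0.65], [-0.0, 0.209, -0.001])
```

View pics/a_show.png

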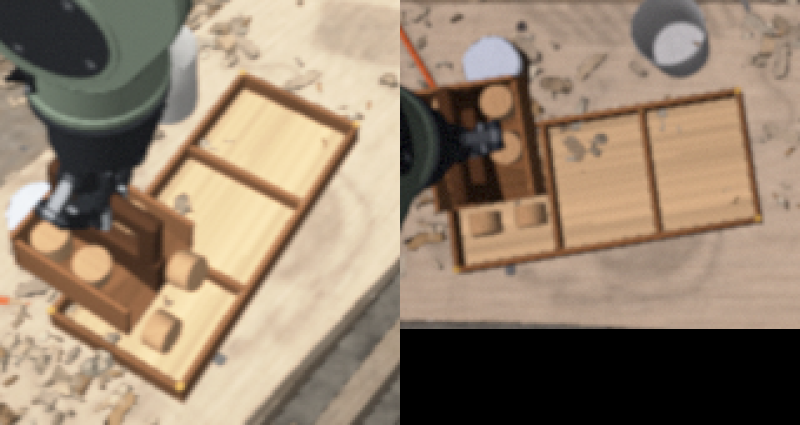

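The front pair slid out during the approach, at a tip of 8° or less, and lies in bay 2 (top view about (136,243) and (155,240)). The other four still look to be in the shaker. Friction is at the low end, so I expect the middle pair at about 22°.

```bash
python3 - <<'E'
from h import *
s=state()
for y,x,z,t in [(.1,-.01,.06,8),(.1,-.01,.08,8),(.05,-.005,.08,9),(0,0,.08,10),(0,.0,.06,14),(0,.0,.036,17)]:print(y,x,z,t,rel(*tgt(tw(x,y,z),TY,t),s))
E
```

```text
0.1 -0.01 0.06 8 ([0.19, -0.07, -1.67], [-0.0, -0.001, -0.001])
0.1 -0.01 0.08 8 ([0.47, -0.07, -3.65], [-0.0, -0.001, -0.001])
0.05 -0.005 0.08 9 ([0.8, 4.93, -3.68], [-0.0, 0.017, -0.001])
0 0 0.08 10 ([1.12, 9.93, -3.7], [-0.0, 0.034, -0.001])
0 0.0 0.06 14 ([0.15, 9.93, -2.07], [-0.0, 0.104, -0.001])
0 0.0 0.036 17 ([-0.73, 9.93, 0.09], [-0.0, 0.156, -0.001])
```

In the tool's units: 9.9 cm / 100 = 0.099, -3.7 cm / 100 = -0.037, 0.034 rad / 3.1416 = 0.0108.

Emit:
carry_out(offset=[[0,0,-0.003],[0.001,0,-0.01],[0.002,0,-0.02],[0.004,0,-0.03],[0.005,0.002,-0.035],[0.005,0.007,-0.037],[0.006,0.016,-0.037],[0.007,0.029,-0.037],[0.008,0.044,-0.037],[0.009,0.059,-0.037],[0.01,0.074,-0.037],[0.011,0.086,-0.037],[0.011,0.095,-0.037],[0.011,0.099,-0.037],[0.011,0.099,-0.037]], angular=[[0,0,0],[0,0,0],[0,0,0],[0,0,0],[0,0,0],[0,0,0],[0,0.0013,0],[0,0.0032,0],[0,0.0054,0],[0,0.0067,0],[0,0.0083,0],[0,0.0095,0],[0,0.0102,0],[0,0.0108,0],[0,0.0108,0]], jaw=[0.5,0.5,0.5,0.5,0.5,0.5,0.5,0.5,0.5,0.5,0.5,0.5,0.5,0.5,0.5])

```text
time_s: 9.03
tool_pos: [0.5526, 0.1896, 0.1844]
tool_rot: [[0.971, 0.167, 0.171], [0.164, -0.986, 0.029], [0.173, 0.0, -0.985]]
wrist_force: [-0.1, 0.4, -4.7]
width: 0.0126
gripper_force: 107.6
```

```bash
python3 look.py b; python3 show.py b; python3 - <<'E'
from h import *
s=state()
for x,z,t in [(0,.06,13),(0,.04,15),(0,.036,17),(0,.036,18),(0,.036,19),(0,.036,20),(0,.036,21),(0,.036,22),(0,.036,23)]:print(x,z,t,rel(*tgt(tw(x,0,z),TY,t),s))
E
```

```text
9.0333 (array([-0.4, -0.7, 79.7]), np.float64(10.0), np.float64(9.6)) 0.012587646595173571 [-0.1  0.4 -4.7]
scene [([213, 330], 0.64, 175), ([228, 315], 0.63, 180), ([194, 252], 0.59, 154), ([210, 260], 0.54, 164)]
top [([185, 205], 0.61, 47), ([182, 180], 0.48, 205)]
0 0.06 13 ([-0.82, 0.11, 1.66], [-0.001, 0.053, 0.0])
0 0.04 15 ([-1.51, 0.11, 3.46], [-0.001, 0.088, 0.0])
0 0.036 17 ([-1.94, 0.11, 3.7], [-0.001, 0.123, 0.0])
0 0.036 18 ([-2.12, 0.11, 3.62], [-0.001, 0.14, 0.0])
0 0.036 19 ([-2.3, 0.11, 3.55], [-0.001, 0.158, 0.0])
0 0.036 20 ([-2.48, 0.11, 3.48], [-0.001, 0.175, 0.0])
0 0.036 21 ([-2.66, 0.11, 3.42], [-0.001, 0.193, 0.0])
0 0.036 22 ([-2.85, 0.11, 3.35], [-0.001, 0.21, 0.0])
0 0.036 23 ([-3.03, 0.11, 3.29], [-0.001, 0.228, 0.0])
```

View pics/b_show.png

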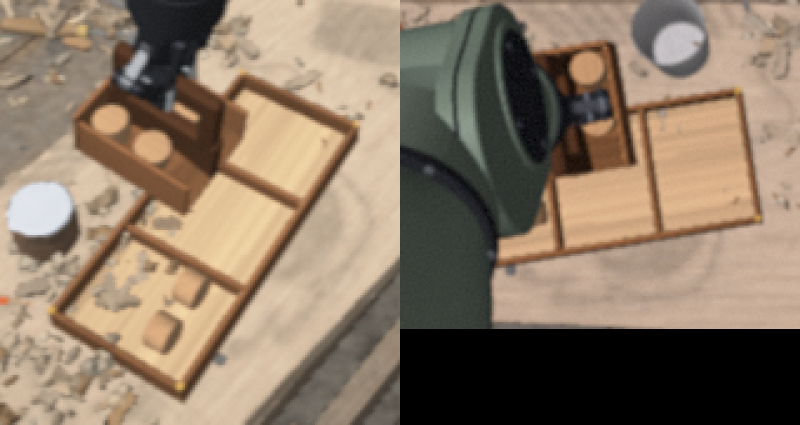

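Two blanks lie in bay 2 (scene about (213,330) and (228,315)), and the near lane's other two are still in the shaker. Next I'll lower over bay 1 and tip slowly.

In the tool's units: 3.7 cm / 100 = 0.037, 3.65 cm / 100 = 0.0365, 0.21 rad / 3.1416 = 0.0668.

Emit:
carry_out(offset=[[-0.002,0.001,0.003],[-0.005,0.001,0.01],[-0.008,0.001,0.017],[-0.012,0.001,0.025],[-0.015,0.001,0.032],[-0.017,0.001,0.036],[-0.019,0.001,0.037],[-0.02,0.001,0.0365],[-0.021,0.001,0.036],[-0.022,0.001,0.036],[-0.023,0.001,0.0355],[-0.024,0.001,0.035],[-0.025,0.001,0.035],[-0.026,0.001,0.0345],[-0.0265,0.001,0.034],[-0.0275,0.001,0.034],[-0.0285,0.001,0.0335],[-0.0285,0.001,0.0335],[-0.0285,0.001,0.0335],[-0.0285,0.001,0.0335]], angular=[[0,0.0048,0],[0,0.0111,0],[0,0.0169,0],[0,0.0223,0],[0,0.028,0],[0,0.0337,0],[0,0.0392,0],[0,0.0417,0],[0,0.0446,0],[0,0.0474,0],[0,0.0503,0],[0,0.0528,0],[0,0.0557,0],[0,0.0586,0],[0,0.0614,0],[0,0.064,0],[0,0.0668,0],[0,0.0668,0],[0,0.0668,0],[0,0.0668,0]], jaw=[0.5,0.5,0.5,0.5,0.5,0.5,0.5,0.5,0.5,0.5,0.5,0.5,0.5,0.5,0.5,0.5,0.5,0.5,0.5,0.5])

```text
time_s: 10.9
tool_pos: [0.5342, 0.1877, 0.1507]
tool_rot: [[0.917, 0.167, 0.363], [0.156, -0.986, 0.06], [0.368, 0.001, -0.93]]
wrist_force: [0.2, 0.2, -4.7]
width: 0.0126
gripper_force: 107.7
```

```bash
python3 look.py c; python3 show.py c; python3 - <<'E'
from h import *
s=state()
for t in [23,24,25,26,28,30]:print(t,rel(*tgt(tw(0,0,.036),TY,t),s))
E
```

```text
10.9 (array([ 3. ,  0.2, 40.4]), np.float64(21.6), np.float64(9.7)) 0.012556669484840223 [ 0.2  0.2 -4.7]
scene [([201, 259], 0.62, 159), ([216, 269], 0.57, 143), ([212, 332], 0.53, 196), ([225, 317], 0.44, 201)]
top [([158, 188], 0.67, 50), ([185, 184], 0.61, 164)]
23 ([-0.67, 0.03, 0.16], [0.002, 0.025, -0.0])
24 ([-0.84, 0.03, 0.07], [0.002, 0.042, -0.0])
25 ([-1.01, 0.03, -0.02], [0.002, 0.06, -0.0])
26 ([-1.19, 0.03, -0.11], [0.002, 0.077, -0.0])
28 ([-1.54, 0.03, -0.27], [0.002, 0.112, -0.0])
30 ([-1.9, 0.03, -0.42], [0.002, 0.147, -0.0])
```

View pics/c_show.png

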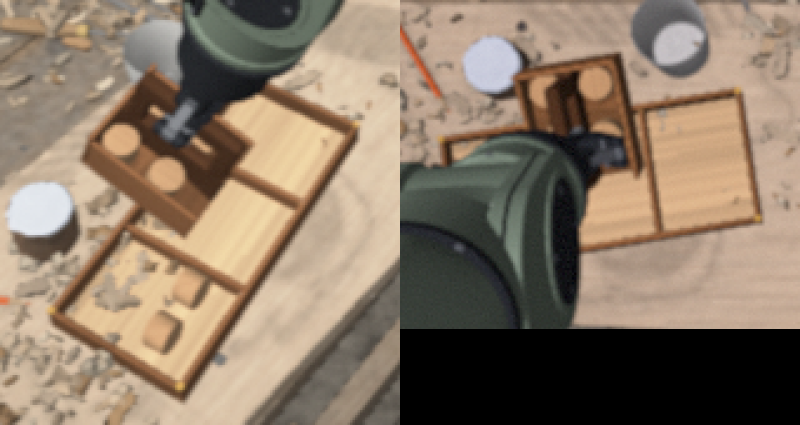

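The middle pair is still held at 21.6°, so I'll keep tipping slowly.

In the tool's units: -1 cm / 100 = -0.01, -0.95 cm / 100 = -0.0095, 0.06 rad / 3.1416 = 0.0191.

Emit:
carry_out(offset=[[-0.003,0,0.001],[-0.005,0,0.002],[-0.006,0,0.002],[-0.007,0,0.0015],[-0.0075,0,0.001],[-0.0085,0,0.0005],[-0.0095,0,0],[-0.01,0,0],[-0.01,0,0],[-0.01,0,0],[-0.01,0,0],[-0.01,0,0]], angular=[[0,0.0025,0],[0,0.0051,0],[0,0.007,0],[0,0.0089,0],[0,0.0108,0],[0,0.0134,0],[0,0.0159,0],[0,0.0185,0],[0,0.0191,0],[0,0.0191,0],[0,0.0191,0],[0,0.0191,0]], jaw=[0.5,0.5,0.5,0.5,0.5,0.5,0.5,0.5,0.5,0.5,0.5,0.5])

```text
time_s: 12.1
tool_pos: [0.538, 0.1928, 0.1635]
tool_rot: [[0.906, 0.164, 0.39], [0.154, -0.986, 0.057], [0.394, 0.008, -0.919]]
wrist_force: [0.4, 0.3, -3.9]
width: 0.0122
gripper_force: 107.7
```

```bash
python3 look.py d; python3 show.py d; python3 - <<'E'
from h import *
s=state()
for t in [26,27,28,30]:print(t,rel(*tgt(tw(0,0,.036),TY,t),s))
E
```

```text
12.1 (array([10.7,  3.9, 52.8]), np.float64(23.2), np.float64(9.7)) 0.012167982895039777 [ 0.4  0.3 -3.9]
scene [([227, 317], 0.72, 176), ([215, 270], 0.65, 163), ([196, 256], 0.61, 204), ([215, 332], 0.58, 186)]
top [([179, 182], 0.51, 164), ([184, 202], 0.45, 65), ([354, 186], 0.35, 646)]
26 ([-2.12, 0.47, 0.85], [0.009, 0.049, -0.0])
27 ([-2.29, 0.47, 0.77], [0.009, 0.066, -0.0])
28 ([-2.47, 0.47, 0.68], [0.009, 0.084, -0.0])
30 ([-2.82, 0.47, 0.52], [0.009, 0.119, -0.0])
```

```bash
python3 - <<'E'
from h import *
s=state();print(np.round(s['joint_pos'],1).tolist(),np.round(s['joint_velocities'],2).tolist())
E
```

```text
[-32.4, 42.2, 10.3, 116.0, -76.2, 0.0, -30.3] [-0.0, 0.01, 0.05, 0.04, 0.15, 0.09, -0.88]
```

View pics/d_show.png

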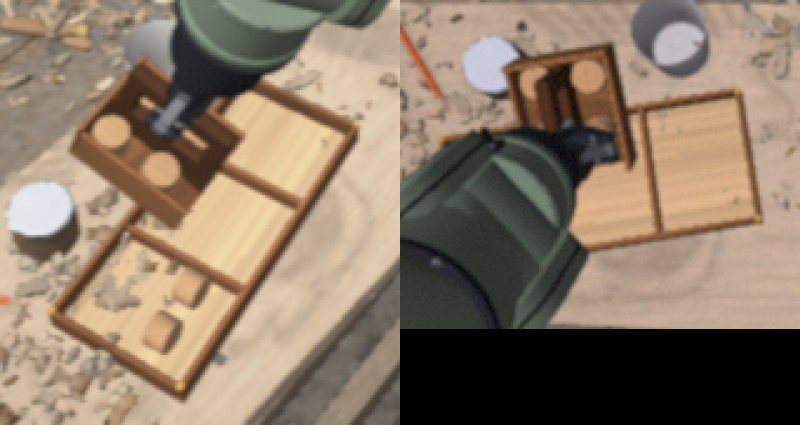

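Joint 6 has hit its 0° limit, so the arm cannot tip the tool further outward. Both remaining pairs are still in the shaker. I'll level it, raise it and turn it half round, so the mouth points away from the robot and the tool leans inward, where joint 6 has plenty of range. That also keeps the shaker's body away from the bystanders.

```bash
python3 - <<'E'
from h import *
s=state()
for z,t,x in [(.07,18,-.0),(.09,8,-.03),(.115,1,-.056)]:print(t,rel(*tgt(tw(x,0,z),TY,t),s))
E
```

```text
18 ([0.55, 0.49, -1.46], [0.009, -0.091, -0.001])
8 ([0.06, 0.5, -3.22], [0.009, -0.265, -0.002])
1 ([-0.44, 0.52, -5.52], [0.009, -0.387, -0.002])
```

In the tool's units: -5.5 cm / 100 = -0.055, -5.3 cm / 100 = -0.053, -0.387 rad / 3.1416 = -0.1232.

Emit:
carry_out(offset=[[0.001,0.001,-0.003],[0.003,0.002,-0.008],[0.005,0.004,-0.014],[0.004,0.005,-0.019],[0.003,0.005,-0.024],[0.002,0.005,-0.028],[0.001,0.005,-0.032],[0,0.005,-0.037],[-0.001,0.005,-0.042],[-0.003,0.005,-0.048],[-0.004,0.005,-0.053],[-0.004,0.005,-0.055],[-0.004,0.005,-0.055],[-0.004,0.005,-0.055]], angular=[[0,-0.0064,0],[0,-0.0159,0],[0,-0.0286,0],[0,-0.0414,0],[0,-0.0573,0],[0,-0.07,0],[0,-0.0844,0],[0,-0.0955,0],[0,-0.105,0],[0,-0.1146,0],[0,-0.121,0],[0,-0.1232,0],[0,-0.1232,0],[0,-0.1232,0]], jaw=[0.5,0.5,0.5,0.5,0.5,0.5,0.5,0.5,0.5,0.5,0.5,0.5,0.5,0.5])

```text
time_s: 13.47
tool_pos: [0.5137, 0.1838, 0.2123]
tool_rot: [[0.986, 0.164, 0.019], [0.164, -0.986, -0.006], [0.018, 0.009, -1.0]]
wrist_force: [-0.2, 0.8, -4.5]
width: 0.0127
gripper_force: 108.1
```

```bash
python3 - <<'E'
from h import *
s=state();print(s['time_s'],sh(),np.round(s['joint_pos'],1).tolist())
p=tw(-.03,0,.11+.0965)
for dy in [30,60,90]:
  print(rel(p,Rz(TY+dy)@TOOL,s))
E
```

```text
13.4667 (array([-55.6,  -0.6, 114.8]), np.float64(1.0), np.float64(9.5)) [-47.1, 49.2, 50.3, 95.7, -44.1, 55.7, -61.5]
([-2.88, 0.01, 0.53], [0.013, -0.015, -0.528])
([-2.88, 0.01, 0.53], [0.017, -0.012, -1.052])
([-2.88, 0.01, 0.53], [0.021, -0.007, -1.575])
```

In the tool's units: -2.9 cm / 100 = -0.029, -2.8 cm / 100 = -0.028, -1.575 rad / 3.1416 = -0.5013.

Emit:
carry_out(offset=[[-0.001,0,0],[-0.002,0,0.001],[-0.004,0,0.001],[-0.006,0,0.001],[-0.008,0,0.001],[-0.01,0,0.001],[-0.012,0,0.001],[-0.014,0,0.001],[-0.016,0,0.002],[-0.018,0,0.002],[-0.02,0,0.002],[-0.022,0,0.002],[-0.024,0,0.002],[-0.025,0,0.003],[-0.026,0,0.003],[-0.027,0,0.003],[-0.028,0,0.003],[-0.029,0,0.004],[-0.029,0,0.004],[-0.029,0,0.004]], angular=[[0,0,-0.0095],[0,0,-0.0255],[0.0016,0,-0.0509],[0.0016,-0.0016,-0.0796],[0.0032,-0.0032,-0.1082],[0.0032,-0.0032,-0.1369],[0.0041,-0.0048,-0.1655],[0.0041,-0.0048,-0.1942],[0.0048,-0.0045,-0.2228],[0.0048,-0.0045,-0.2515],[0.0048,-0.0045,-0.2801],[0.0051,-0.0041,-0.3088],[0.0054,-0.0038,-0.3374],[0.0057,-0.0035,-0.3661],[0.0057,-0.0032,-0.3947],[0.006,-0.0032,-0.4234],[0.0064,-0.0029,-0.452],[0.0064,-0.0025,-0.4775],[0.0064,-0.0022,-0.4934],[0.0064,-0.0022,-0.5013]], jaw=[0.5,0.5,0.5,0.5,0.5,0.5,0.5,0.5,0.5,0.5,0.5,0.5,0.5,0.5,0.5,0.5,0.5,0.5,0.5,0.5])

```text
time_s: 15.13
tool_pos: [0.4852, 0.179, 0.2078]
tool_rot: [[-0.171, 0.985, 0.001], [0.985, 0.171, 0.0], [0.0, 0.001, -1.0]]
wrist_force: [0.3, -1.0, -4.2]
width: 0.0124
gripper_force: 108.1
```

```bash
python3 - <<'E'
from h import *
s=state();print(s['time_s'],sh(),np.round(s['joint_pos'],1).tolist(),s['tool_pos'])
p=tw(-.03,0,.11+.0965)
for dy in [150,180]:
  print(rel(p,Rz(TY+dy)@TOOL,s))
E
```

```text
15.1333 (array([-30. , -55.8, 111.3]), np.float64(0.0), np.float64(99.9)) [-36.3, 40.7, 23.3, 100.5, -22.1, 43.3, 8.1] [0.48516954 0.1790464  0.20779389]
([-0.01, 0.02, 0.13], [0.001, 0.0, -1.044])
([-0.01, 0.02, 0.13], [0.001, 0.001, -1.568])
```

Redundancy is unwinding nicely. Now the second quarter turn.

In the tool's units: -1.568 rad / 3.1416 = -0.4991.

Emit:
carry_out(offset=[[0,0,0],[0,0,0],[0,0,0],[0,0,0],[0,0,0],[0,0,0],[0,0,0],[0,0,0],[0,0,0],[0,0,0],[0,0,0],[0,0,0],[0,0,0],[0,0,0],[0,0,0],[0,0,0],[0,0,0],[0,0,0],[0,0,0],[0,0,0]], angular=[[0,0,-0.0095],[0,0,-0.0255],[0,0,-0.0509],[0,0,-0.0796],[0,0,-0.1082],[0,0,-0.1369],[0,0,-0.1655],[0,0,-0.1942],[0,0,-0.2228],[0,0,-0.2515],[0,0,-0.2801],[0,0,-0.3088],[0,0,-0.3374],[0,0,-0.3661],[0,0,-0.3947],[0,0,-0.4234],[0,0,-0.452],[0,0,-0.4775],[0,0,-0.4934],[0,0,-0.4991]], jaw=[0.5,0.5,0.5,0.5,0.5,0.5,0.5,0.5,0.5,0.5,0.5,0.5,0.5,0.5,0.5,0.5,0.5,0.5,0.5,0.5])

```text
time_s: 16.8
tool_pos: [0.4853, 0.1791, 0.2078]
tool_rot: [[-0.986, -0.168, 0.001], [-0.168, 0.986, 0.0], [-0.001, 0.0, -1.0]]
wrist_force: [0.5, 0.1, -4.1]
width: 0.0124
gripper_force: 108.1
```

```bash
python3 look.py e; python3 - <<'E'
from h import *
s=state();print(np.round(s['joint_pos'],1).tolist(),s['tool_pos'])
Y=TY+180
for z,t in [(.07,10),(.036,18),(.036,20),(.036,21),(.036,22),(.036,23),(.036,24),(.036,25)]:
  print(t,rel(*tgt(tw(0,0,z),Y,t),s))
E
```

```text
16.8 (array([2.590e+01, 1.000e-01, 1.113e+02]), np.float64(-0.0), np.float64(-170.3)) 0.012417487939282523 [ 0.5  0.1 -4.1]
scene [([226, 315], 0.74, 185), ([215, 334], 0.49, 209), ([258, 276], 0.43, 138)]
top [([162, 260], 0.59, 95), ([204, 240], 0.48, 31), ([188, 250], 0.47, 223)]
[-21.6, 38.5, -3.9, 100.0, 3.7, 41.6, 72.0] [0.48523779 0.17918083 0.20786787]
10 ([0.83, -0.03, 3.31], [0.001, 0.175, -0.004])
18 ([-0.67, -0.02, 6.28], [0.001, 0.315, -0.004])
20 ([-1.05, -0.02, 6.2], [0.001, 0.35, -0.004])
21 ([-1.24, -0.02, 6.17], [0.001, 0.367, -0.004])
22 ([-1.43, -0.02, 6.14], [0.001, 0.384, -0.004])
23 ([-1.63, -0.02, 6.12], [0.001, 0.402, -0.004])
24 ([-1.82, -0.02, 6.09], [0.001, 0.419, -0.004])
25 ([-2.01, -0.02, 6.08], [0.001, 0.437, -0.004])
```

In the tool's units: 6.2 cm / 100 = 0.062, -1.05 cm / 100 = -0.0105, 0.402 rad / 3.1416 = 0.128.

Emit:
carry_out(offset=[[0.002,0,0.004],[0.004,0,0.012],[0.007,0,0.022],[0.008,0,0.033],[0.005,0,0.042],[0.001,0,0.05],[-0.003,0,0.057],[-0.006,0,0.061],[-0.0085,0,0.062],[-0.0105,0,0.062],[-0.0115,0,0.062],[-0.0125,0,0.0615],[-0.0135,0,0.0615],[-0.0145,0,0.0615],[-0.0155,0,0.061],[-0.0165,0,0.061],[-0.0165,0,0.061],[-0.0165,0,0.061],[-0.0165,0,0.061],[-0.0165,0,0.061]], angular=[[0,0.0095,-0.0013],[0,0.0223,-0.0013],[0,0.0382,-0.0013],[0,0.0557,-0.0013],[0,0.0668,-0.0013],[0,0.078,-0.0013],[0,0.0891,-0.0013],[0,0.0987,-0.0013],[0,0.106,-0.0013],[0,0.1114,-0.0013],[0,0.1146,-0.0013],[0,0.1171,-0.0013],[0,0.12,-0.0013],[0,0.1229,-0.0013],[0,0.1254,-0.0013],[0,0.128,-0.0013],[0,0.128,-0.0013],[0,0.128,-0.0013],[0,0.128,-0.0013],[0,0.128,-0.0013]], jaw=[0.5,0.5,0.5,0.5,0.5,0.5,0.5,0.5,0.5,0.5,0.5,0.5,0.5,0.5,0.5,0.5,0.5,0.5,0.5,0.5])

```text
time_s: 18.67
tool_pos: [0.5015, 0.182, 0.147]
tool_rot: [[-0.907, -0.17, -0.385], [-0.157, 0.985, -0.065], [0.391, 0.001, -0.921]]
wrist_force: [-0.2, -0.6, -4.1]
width: 0.013
gripper_force: 108.1
```

```bash
python3 look.py f;python3 show.py f; python3 - <<'E'
from h import *
s=state();print(np.round(s['joint_pos'],1).tolist())
Y=TY+180
for t in [24,25,26,27,28,29,30]:
  print(t,rel(*tgt(tw(0,0,.036),Y,t),s))
E
```

```text
18.6667 (array([ 0.2,  0.4, 36.3]), np.float64(23.0), np.float64(-170.2)) 0.013006836123991792 [-0.2 -0.6 -4.1]
scene [([215, 334], 0.76, 216), ([257, 287], 0.6, 30), ([225, 314], 0.57, 150)]
top [([212, 161], 0.4, 940)]
[-18.1, 55.3, -6.6, 75.8, 0.3, 71.6, 76.8]
24 ([-0.16, -0.03, -0.07], [0.0, 0.017, 0.002])
25 ([-0.33, -0.03, -0.16], [0.0, 0.035, 0.002])
26 ([-0.5, -0.03, -0.25], [0.0, 0.052, 0.002])
27 ([-0.68, -0.03, -0.34], [0.0, 0.07, 0.002])
28 ([-0.85, -0.03, -0.42], [0.0, 0.087, 0.002])
29 ([-1.03, -0.03, -0.5], [0.0, 0.105, 0.002])
30 ([-1.21, -0.03, -0.58], [0.0, 0.122, 0.002])
```

View pics/f_show.png

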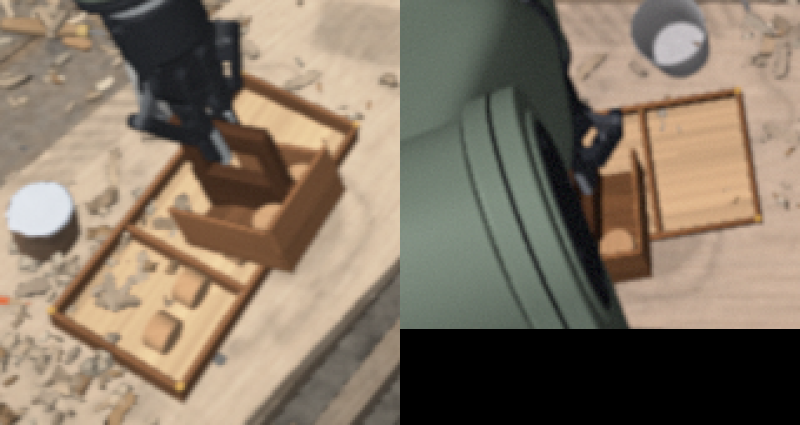

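The crop shows the near-side (−y) lane with only its rear blank visible, at about top (232,253), so the middle pair may already be out. The arm hides most of bay 1. I'll check numerically by projecting the expected blank positions and sampling the images there.

```bash
cat > chk.py <<'E'
from h import *
def pose(corner_tray,tip,yaw):
    R=Rz(yaw)@Ro.from_euler('y',-tip,degrees=True).as_matrix()
    return tw(*(np.array(corner_tray)/1e3)),R
def chk(n,ct,tip,yaw):
    c,R=pose(ct,tip,yaw)
    for cam in ['top','scene']:
        im=cv2.imread(f'pics/{n}_{cam}.png')
        for nm,x,z in [('front',-37,23),('mid',0,29),('rear',37,27)]:
            for l in (-25,25):
                X=c+R@(np.array([x+56,l,z+11])/1e3);u,v=proj(cam,X[None])[0]
                p=im[int(v)-2:int(v)+3,int(u)-2:int(u)+3].reshape(-1,3)
                print(n,cam,nm,l,round(u),round(v),p.mean(0).round()[::-1],p.std(0).max().round())
E
python3 - <<'E'
from chk import *
chk('b',(-.4,-.7,79.7),10,9.6)
chk('e',(25.9,.1,111.3),0,-170.3)
chk('f',(.2,.4,36.3),23,-170.2)
E
```

```text
b top front -25 187 214 [117.  77.  49.] 2.0
b top front 25 164 218 [56. 48. 41.] 19.0
b top mid -25 183 197 [61. 62. 69.] 16.0
b top mid 25 160 201 [19. 19. 22.] 10.0
b top rear -25 180 180 [199. 151. 111.] 2.0
b top rear 25 158 184 [27. 29. 30.] 18.0
b scene front -25 236 251 [60. 40. 28.] 12.0
b scene front 25 223 267 [131.  90.  61.] 7.0
b scene mid -25 223 241 [97. 72. 53.] 47.0
b scene mid 25 209 257 [218. 172. 129.] 2.0
b scene rear -25 209 233 [71. 73. 76.] 30.0
b scene rear 25 195 248 [219. 174. 129.] 1.0
e top front -25 160 218 [47. 52. 48.] 4.0
e top front 25 184 214 [105.  74.  56.] 29.0
e top mid -25 162 235 [45. 51. 46.] 2.0
e top mid 25 185 231 [87. 59. 41.] 36.0
e top rear -25 164 253 [144. 105.  75.] 49.0
e top rear 25 188 249 [202. 154. 113.] 2.0
e scene front -25 224 260 [128.  89.  62.] 27.0
e scene front 25 237 244 [27. 28. 29.] 7.0
e scene mid -25 239 266 [137.  95.  64.] 11.0
e scene mid 25 252 249 [112.  76.  52.] 30.0
e scene rear -25 254 275 [217. 172. 128.] 2.0
e scene rear 25 267 257 [64. 44. 31.] 15.0
f top front -25 169 227 [16. 16. 20.] 6.0
f top front 25 191 224 [170. 132.  99.] 39.0
f top mid -25 169 240 [48. 52. 51.] 37.0
f top mid 25 191 236 [123.  81.  51.] 3.0
f top rear -25 169 255 [80. 90. 81.] 22.0
f top rear 25 192 252 [198. 150. 111.] 1.0
f scene front -25 231 281 [227. 195. 151.] 9.0
f scene front 25 243 265 [160. 134. 109.] 30.0
f scene mid -25 242 282 [100.  68.  46.] 24.0
f scene mid 25 255 266 [85. 57. 39.] 19.0
f scene rear -25 256 286 [210. 165. 123.] 9.0
f scene rear 25 268 269 [196. 154. 114.] 23.0
```

The middle pair was already gone by picture e, so it slid out in the late part of the first tip, when the mouth was over bay 1. I'll raise the shaker, move it to bay 0's side and look at bay 1.

```bash
python3 - <<'E'
from h import *
s=state()
Y=TY+180
for x,y,z,t in [(0,0,.07,20),(0,0,.1,15),(0,-.05,.1,15),(0,-.102,.1,15)]:
  print(t,rel(*tgt(tw(x,y,z),Y,t),s))
E
```

```text
20 ([1.83, -0.02, -2.79], [0.001, -0.052, 0.002])
15 ([3.8, -0.02, -4.99], [0.001, -0.14, 0.002])
15 ([3.81, -5.02, -4.99], [0.001, -0.14, 0.002])
15 ([3.82, -10.22, -4.99], [0.001, -0.14, 0.002])
```

In the tool's units: -10.2 cm / 100 = -0.102, 3.8 cm / 100 = 0.038, -0.14 rad / 3.1416 = -0.0446.

Emit:
carry_out(offset=[[0.002,0,-0.003],[0.006,0,-0.009],[0.011,0,-0.017],[0.018,0,-0.028],[0.025,0,-0.036],[0.031,0,-0.043],[0.035,-0.002,-0.047],[0.038,-0.007,-0.05],[0.038,-0.016,-0.05],[0.038,-0.028,-0.05],[0.038,-0.043,-0.05],[0.038,-0.058,-0.05],[0.038,-0.073,-0.05],[0.038,-0.086,-0.05],[0.038,-0.096,-0.05],[0.038,-0.101,-0.05],[0.038,-0.102,-0.05]], angular=[[0,-0.0032,0],[0,-0.0064,0],[0,-0.0111,0],[0,-0.0159,0],[0,-0.0255,0],[0,-0.035,0],[0,-0.0414,0],[0,-0.0446,0],[0,-0.0446,0],[0,-0.0446,0],[0,-0.0446,0],[0,-0.0446,0],[0,-0.0446,0],[0,-0.0446,0],[0,-0.0446,0],[0,-0.0446,0],[0,-0.0446,0]], jaw=[0.5,0.5,0.5,0.5,0.5,0.5,0.5,0.5,0.5,0.5,0.5,0.5,0.5,0.5,0.5,0.5,0.5])

```text
time_s: 20.28
tool_pos: [0.5038, 0.0778, 0.2076]
tool_rot: [[-0.952, -0.169, -0.255], [-0.163, 0.986, -0.043], [0.259, 0.001, -0.966]]
wrist_force: [0.4, -1.2, -4.7]
width: 0.0128
gripper_force: 108.1
```

```bash
python3 look.py g; python3 - <<'E'
from chk import *
s=state();print(np.round(s['joint_pos'],1).tolist())
a,b,c=sh();chk('g',a,b,c)
im=get_image('scene')
for cam in ['scene','top']:
  for d in masks_of(cam,'blank_0'):
    w=ray(cam,d['uv'],.02);print(cam,np.round(d['uv']),d['conf'].__round__(2),int(d['mask'].sum()),'tray mm',(Rz(TY).T@(w-TR)*1000).round())
E
```

```text
20.2833 (array([   0.2, -102.7,   99.9]), np.float64(15.0), np.float64(-170.3)) 0.012829912889946638 [ 0.4 -1.2 -4.7]
scene [([256, 287], 0.69, 170), ([213, 333], 0.67, 193), ([246, 299], 0.6, 166)]
top []
[-9.3, 44.7, -5.9, 86.2, 3.3, 64.2, 84.0]
g top front -25 209 219 [58. 64. 57.] 2.0
g top front 25 232 215 [34. 38. 38.] 13.0
g top mid -25 210 234 [77. 85. 77.] 8.0
g top mid 25 234 230 [97. 72. 51.] 29.0
g top rear -25 212 250 [101. 113. 101.] 4.0
g top rear 25 236 246 [195. 148. 109.] 2.0
g scene front -25 256 233 [125.  92.  68.] 27.0
g scene front 25 268 218 [117.  92.  74.] 39.0
g scene mid -25 270 235 [96. 65. 44.] 28.0
g scene mid 25 281 220 [115.  79.  53.] 6.0
g scene rear -25 284 239 [214. 169. 126.] 2.0
g scene rear 25 295 224 [109.  83.  60.] 59.0
scene [224. 316.] 0.69 207 tray mm [-20.  80.  20.]
scene [258. 284.] 0.64 132 tray mm [-41. -26.  20.]
scene [284. 238.] 0.61 79 tray mm [ -27. -179.   20.]
scene [246. 299.] 0.57 152 tray mm [-38.  21.  20.]
scene [213. 332.] 0.56 193 tray mm [-20. 122.  20.]
```

Confirmed: bay 1 holds two blanks at tray (−41,−26) and (−38,21), bay 2 holds two at y = 80 and 122, and the rear pair is still in the shaker. Next is bay 0.

```bash
python3 - <<'E'
from h import *
s=state()
Y=TY+180
for x,y,z,t in [(0,-.102,.07,22),(0,-.102,.05,28),(0,-.102,.036,31),(0,-.102,.036,33),(0,-.102,.036,35),(0,-.102,.036,36.5),(0,-.102,.036,38)]:
  print(t,rel(*tgt(tw(x,y,z),Y,t),s))
E
```

```text
22 ([-1.97, -0.08, 2.29], [0.001, 0.122, 0.002])
28 ([-3.59, -0.08, 3.82], [0.0, 0.227, 0.003])
31 ([-4.51, -0.09, 5.02], [0.0, 0.28, 0.003])
33 ([-4.89, -0.09, 4.93], [0.0, 0.314, 0.003])
35 ([-5.27, -0.09, 4.85], [0.0, 0.349, 0.003])
36.5 ([-5.56, -0.09, 4.81], [0.0, 0.376, 0.003])
38 ([-5.85, -0.09, 4.77], [0.0, 0.402, 0.003])
```

In the tool's units: -5.5 cm / 100 = -0.055, 4.85 cm / 100 = 0.0485, 0.314 rad / 3.1416 = 0.0999.

Emit:
carry_out(offset=[[-0.003,0,0.004],[-0.008,0,0.01],[-0.014,0,0.017],[-0.02,-0.001,0.023],[-0.026,-0.001,0.029],[-0.032,-0.001,0.035],[-0.037,-0.001,0.04],[-0.042,-0.001,0.046],[-0.045,-0.001,0.0495],[-0.046,-0.001,0.05],[-0.0475,-0.001,0.0495],[-0.049,-0.001,0.049],[-0.05,-0.001,0.049],[-0.051,-0.001,0.049],[-0.052,-0.001,0.0485],[-0.053,-0.001,0.0485],[-0.054,-0.001,0.0485],[-0.055,-0.001,0.048],[-0.055,-0.001,0.048],[-0.055,-0.001,0.048]], angular=[[0,0.0064,0.001],[0,0.0159,0.001],[0,0.0271,0.001],[0,0.0388,0.001],[0,0.0509,0.001],[0,0.0637,0.001],[0,0.0748,0.001],[0,0.0828,0.001],[0,0.0891,0.001],[0,0.0923,0.001],[0,0.0961,0.001],[0,0.0999,0.001],[0,0.1028,0.001],[0,0.1057,0.001],[0,0.1085,0.001],[0,0.1114,0.001],[0,0.1146,0.001],[0,0.1178,0.001],[0,0.1178,0.001],[0,0.1178,0.001]], jaw=[0.5,0.5,0.5,0.5,0.5,0.5,0.5,0.5,0.5,0.5,0.5,0.5,0.5,0.5,0.5,0.5,0.5,0.5,0.5,0.5])

```text
time_s: 22.3
tool_pos: [0.544, 0.0848, 0.1469]
tool_rot: [[-0.796, -0.167, -0.582], [-0.135, 0.986, -0.099], [0.591, -0.0, -0.807]]
wrist_force: [0.3, 0.8, -4.3]
width: 0.0128
gripper_force: 108.2
```

```bash
cat > h2.py <<'E'
from chk import *
def go(n):
    a,b,c=sh();s=state();print(s['time_s'],a,b,c,np.round(s['joint_pos'],1).tolist())
    for cam in ['scene','top']:
        cv2.imwrite(f'pics/{n}_{cam}.png',get_image(cam)[:,:,::-1])
        for d in masks_of(cam,'blank_0'):
            w=ray(cam,d['uv'],.02);print(cam,np.round(d['uv']),round(d['conf'],2),int(d['mask'].sum()),'tray mm',(Rz(TY).T@(w-TR)*1000).round()[:2])
    chk(n,a,b,c)
E
python3 - <<'E'
from h2 import *
go('i')
s=state()
for t in [38,40,42,44,46]:
  print(t,rel(*tgt(tw(0,-.102,.036),TY+180,t),s))
E
```

```text
22.3 [   0.  -102.7   35.9] 36.2 -170.4 [-10.0, 65.3, -4.9, 54.7, 2.2, 96.3, 85.7]
scene [227. 316.] 0.76 187 tray mm [-24.  77.]
scene [214. 333.] 0.75 185 tray mm [-22. 123.]
scene [243. 298.] 0.44 169 tray mm [-31.  21.]
top [121. 225.] 0.46 634 tray mm [ 28. 151.]
i top front -25 214 216 [108. 120. 108.] 21.0
i top front 25 235 212 [145. 127. 104.] 46.0
i top mid -25 213 226 [ 92. 103.  92.] 19.0
i top mid 25 236 222 [86. 90. 80.] 19.0
i top rear -25 214 239 [ 91. 101.  91.] 12.0
i top rear 25 237 235 [89. 99. 89.] 18.0
i scene front -25 252 247 [187. 152. 116.] 31.0
i scene front 25 263 233 [106.  79.  61.] 37.0
i scene mid -25 262 245 [68. 45. 31.] 2.0
i scene mid 25 273 230 [76. 51. 35.] 10.0
i scene rear -25 273 245 [158. 117.  83.] 23.0
i scene rear 25 284 230 [149. 108.  75.] 18.0
38 ([-0.32, 0.07, -0.15], [0.001, 0.032, -0.001])
40 ([-0.67, 0.07, -0.33], [0.001, 0.067, -0.001])
42 ([-1.02, 0.07, -0.5], [0.001, 0.102, -0.001])
44 ([-1.38, 0.07, -0.65], [0.001, 0.137, -0.001])
46 ([-1.74, 0.07, -0.79], [0.001, 0.172, -0.001])
```

In the tool's units: -1.55 cm / 100 = -0.0155, -0.65 cm / 100 = -0.0065, 0.154 rad / 3.1416 = 0.049.

Emit:
carry_out(offset=[[-0.001,0.0005,-0.0005],[-0.002,0.0005,-0.001],[-0.003,0.0005,-0.0015],[-0.004,0.0005,-0.002],[-0.005,0.0005,-0.0025],[-0.006,0.0005,-0.003],[-0.0075,0.0005,-0.0035],[-0.0085,0.0005,-0.004],[-0.01,0.0005,-0.005],[-0.0115,0.0005,-0.0055],[-0.013,0.0005,-0.006],[-0.014,0.0005,-0.0065],[-0.0155,0.0005,-0.007],[-0.0155,0.0005,-0.007],[-0.0155,0.0005,-0.007],[-0.0155,0.0005,-0.007]], angular=[[0,0.0032,0],[0,0.0064,0],[0,0.0095,0],[0,0.0127,0],[0,0.0159,0],[0,0.0191,0],[0,0.0236,0],[0,0.0274,0],[0,0.0318,0],[0,0.036,0],[0,0.0401,0],[0,0.0442,0],[0,0.049,0],[0,0.049,0],[0,0.049,0],[0,0.049,0]], jaw=[0.5,0.5,0.5,0.5,0.5,0.5,0.5,0.5,0.5,0.5,0.5,0.5,0.5,0.5,0.5,0.5])

```text
time_s: 23.83
tool_pos: [0.5602, 0.088, 0.1436]
tool_rot: [[-0.697, -0.167, -0.697], [-0.118, 0.986, -0.118], [0.707, -0.0, -0.707]]
wrist_force: [-0.7, 0.7, -3.6]
width: 0.0128
gripper_force: 108.2
```

```bash
python3 - <<'E'
from h2 import *
go('j')
s=state()
for x,y,z,t in [(0,-.102,.07,38),(0,-.102,.1,20),(0,-.15,.1,5),(0,-.3,.1,0)]:
  print(t,rel(*tgt(tw(x,y,z),TY+180,t),s))
E
```

```text
23.8333 [  -0.2 -102.2   35.8] 45.0 -170.4 [-10.8, 74.6, -3.4, 35.1, 1.0, 115.2, 86.7]
scene [246. 301.] 0.72 134 tray mm [-40.  25.]
scene [226. 302.] 0.63 5714 tray mm [-4. 50.]
scene [227. 314.] 0.62 186 tray mm [-21.  73.]
scene [246. 243.] 0.58 52 tray mm [  48. -115.]
scene [213. 334.] 0.56 193 tray mm [-23. 126.]
scene [238. 254.] 0.53 96 tray mm [ 46. -75.]
scene [258. 283.] 0.46 158 tray mm [-39. -30.]
top [233. 200.] 0.43 104 tray mm [  44. -123.]
j top front -25 213 214 [ 94. 105.  94.] 16.0
j top front 25 235 210 [99. 92. 78.] 44.0
j top mid -25 212 221 [ 96. 107.  96.] 9.0
j top mid 25 235 218 [70. 76. 68.] 24.0
j top rear -25 212 233 [82. 92. 82.] 3.0
j top rear 25 235 229 [80. 89. 80.] 29.0
j scene front -25 250 247 [137. 104.  75.] 23.0
j scene front 25 261 232 [70. 47. 33.] 8.0
j scene mid -25 258 242 [74. 49. 34.] 14.0
j scene mid 25 269 228 [70. 46. 32.] 4.0
j scene rear -25 268 241 [137.  94.  64.] 4.0
j scene rear 25 279 226 [140.  97.  65.] 3.0
38 ([3.52, 0.02, -1.66], [0.001, -0.122, -0.001])
20 ([8.07, 0.02, -1.27], [0.001, -0.436, -0.001])
5 ([9.4, -4.79, 1.31], [0.001, -0.698, -0.001])
0 ([9.68, -19.79, 2.23], [0.0, -0.785, -0.001])
```

Both rear blanks are in bay 0, at tray (48,−115) and (46,−75), and the shaker is empty. I'll raise and level it and carry it back to the right.

In the tool's units: -19.8 cm / 100 = -0.198, 3.6 cm / 100 = 0.036, -0.785 rad / 3.1416 = -0.2499.

Emit:
carry_out(offset=[[0.005,0,-0.004],[0.015,0,-0.009],[0.026,0,-0.014],[0.036,0,-0.016],[0.046,0,-0.016],[0.056,0,-0.015],[0.066,0,-0.014],[0.074,0,-0.013],[0.081,0,-0.012],[0.084,-0.01,-0.007],[0.088,-0.025,0],[0.092,-0.04,0.008],[0.094,-0.065,0.014],[0.095,-0.09,0.018],[0.096,-0.12,0.02],[0.097,-0.15,0.022],[0.097,-0.175,0.022],[0.097,-0.19,0.022],[0.097,-0.198,0.022],[0.097,-0.198,0.022]], angular=[[0,-0.0064,0],[0,-0.0191,0],[0,-0.0318,0],[0,-0.0446,0],[0,-0.0605,0],[0,-0.0796,0],[0,-0.0987,0],[0,-0.1178,0],[0,-0.1388,0],[0,-0.1592,0],[0,-0.1814,0],[0,-0.2037,0],[0,-0.2228,0],[0,-0.2355,0],[0,-0.2451,0],[0,-0.2499,0],[0,-0.2499,0],[0,-0.2499,0],[0,-0.2499,0],[0,-0.2499,0]], jaw=[0.5,0.5,0.5,0.5,0.5,0.5,0.5,0.5,0.5,0.5,0.5,0.5,0.5,0.5,0.5,0.5,0.5,0.5,0.5,0.5])

```text
time_s: 25.7
tool_pos: [0.5102, -0.1225, 0.1967]
tool_rot: [[-0.986, -0.165, -0.001], [-0.165, 0.986, -0.001], [0.001, -0.0, -1.0]]
wrist_force: [-0.7, 0.4, -4.1]
width: 0.0127
gripper_force: 108.1
```

```bash
python3 - <<'E'
from h2 import *
a,b,c=sh();s=state();print(s['time_s'],s['tool_pos'],a,b,c,np.round(s['joint_pos'],1).tolist())
for cam in ['scene','top']:
    get_image(cam)
    for d in masks_of(cam,'blank_0'):
        w=ray(cam,d['uv'],.02);print(cam,np.round(d['uv']),round(d['conf'],2),int(d['mask'].sum()),'tray mm',(Rz(TY).T@(w-TR)*1000).round()[:2])
for z in [.19,.0975]: print(rel(np.array([.47,-.225,z]),Rz(TY+180)@TOOL,s))
E
```

```text
25.7 [ 0.51018286 -0.12251824  0.19671057] [  -0.5 -301.6  100.2] 0.0 -170.5 [13.7, 40.0, -6.7, 99.2, 6.6, 41.2, 103.0]
scene [238. 250.] 0.72 157 tray mm [ 54. -87.]
scene [250. 243.] 0.68 159 tray mm [  42. -120.]
scene [216. 333.] 0.58 197 tray mm [-27. 121.]
scene [258. 283.] 0.52 176 tray mm [-40. -29.]
scene [226. 317.] 0.48 172 tray mm [-24.  79.]
scene [244. 298.] 0.48 154 tray mm [-34.  20.]
top [200. 242.] 0.74 154 tray mm [-44. -29.]
top [180. 244.] 0.72 102 tray mm [-40.  18.]
top [236. 199.] 0.57 152 tray mm [  46. -129.]
top [215. 205.] 0.5 137 tray mm [ 39. -77.]
top [153. 242.] 0.43 154 tray mm [-23.  81.]
top [185. 226.] 0.26 6510 tray mm [0. 1.]
([5.66, -9.44, 0.68], [-0.0, -0.001, -0.003])
([5.65, -9.44, 9.93], [-0.0, -0.001, -0.003])
```

All six blanks are two per bay. Now placing the shaker.

In the tool's units: 10 cm / 100 = 0.1, 5.65 cm / 100 = 0.0565.

Emit:
carry_out(offset=[[0.005,-0.008,0],[0.013,-0.022,0.001],[0.024,-0.04,0.003],[0.035,-0.06,0.005],[0.046,-0.078,0.008],[0.054,-0.09,0.014],[0.0565,-0.094,0.026],[0.0565,-0.094,0.042],[0.0565,-0.094,0.058],[0.0565,-0.094,0.072],[0.0565,-0.094,0.082],[0.0565,-0.094,0.089],[0.0565,-0.094,0.094],[0.0565,-0.094,0.097],[0.0565,-0.094,0.099],[0.0565,-0.094,0.1],[0.0565,-0.094,0.1],[0.0565,-0.094,0.1]], angular=[[0,0,0],[0,0,0],[0,0,0],[0,0,0],[0,0,0],[0,0,0],[0,0,0],[0,0,0],[0,0,0],[0,0,0],[0,0,0],[0,0,0],[0,0,0],[0,0,0],[0,0,0],[0,0,0],[0,0,0],[0,0,0]], jaw=[0.5,0.5,0.5,0.5,0.5,0.5,0.5,0.5,0.5,0.5,0.5,0.5,0.5,0.5,0.5,0.5,0.5,0.5])

```text
time_s: 27.4
tool_pos: [0.4705, -0.2234, 0.097]
tool_rot: [[-0.986, -0.167, -0.0], [-0.167, 0.986, -0.0], [0.0, -0.0, -1.0]]
wrist_force: [-0.1, 1.3, -4.7]
width: 0.0124
gripper_force: 108.0
```

In the tool's units: 0.15 cm / 100 = 0.0015, 0.1 cm / 100 = 0.001.

Emit:
carry_out(offset=[[0,0,0.0005],[0,0,0.001],[0,0,0.0015],[0,0,0.0015],[0,0,0.0015]], angular=[[0,0,0],[0,0,0],[0,0,0],[0,0,0],[0,0,0]], jaw=[0.5,0.5,0.5,0.5,0.5])

```text
time_s: 27.82
tool_pos: [0.4705, -0.2232, 0.0963]
tool_rot: [[-0.986, -0.167, 0.0], [-0.167, 0.986, -0.001], [-0.0, -0.001, -1.0]]
wrist_force: [-5.5, 3.9, 22.4]
width: 0.0124
gripper_force: 112.4
```

Firm contact. Releasing and withdrawing.

Emit:
carry_out(offset=[[0,0,-0.001],[0,0,-0.001],[0,0,-0.001],[0,0,-0.001],[0,0,-0.001],[0,0,-0.001],[0,0,-0.001],[0,0,-0.001],[0,0,-0.005],[0,0,-0.015],[0,0,-0.03],[0,0,-0.05],[0,0,-0.08],[0,0,-0.11],[0,0,-0.13],[0,0,-0.14],[0,0,-0.14],[0,0,-0.14]], angular=[[0,0,0],[0,0,0],[0,0,0],[0,0,0],[0,0,0],[0,0,0],[0,0,0],[0,0,0],[0,0,0],[0,0,0],[0,0,0],[0,0,0],[0,0,0],[0,0,0],[0,0,0],[0,0,0],[0,0,0],[0,0,0]], jaw=[0.5,1.5,3,4.5,6,7,8,8.5,8.5,8.5,8.5,8.5,8.5,8.5,8.5,8.5,8.5,8.5])

```text
time_s: 29.32
tool_pos: [0.4704, -0.2234, 0.2359]
tool_rot: [[-0.986, -0.167, 0.0], [-0.167, 0.986, -0.001], [-0.0, -0.001, -1.0]]
wrist_force: [-0.2, -0.3, -0.9]
width: 0.085
gripper_force: 0.0
```

```bash
python3 - <<'E'
from h import *
s=state();print(s['time_s'],s['tool_pos'],s['width'])
u={}
for cam in ['scene','top']:
    get_image(cam)
    for d in masks_of(cam,'blank_0'):
        w=ray(cam,d['uv'],.02);print(cam,round(d['conf'],2),int(d['mask'].sum()),(Rz(TY).T@(w-TR)*1000).round()[:2])
    for q in ['shaker_grip','shaker','oil_can','steel_tumbler','stamp_blank_2']:
        r=tip_of(cam,q);u[cam,q]=r[0]['uv'] if r else None;print(cam,q,[np.round(d['uv'],1).tolist() for d in r[:2]])
for q in ['shaker_grip','shaker']: print(q,tri([(c,u[c,q]) for c in ['scene','top']]))
E
```

```text
29.3167 [ 0.47040699 -0.22337132  0.23587119] 0.08504068557876661
scene 0.74 187 [-32. -27.]
scene 0.69 140 [-35.  19.]
scene 0.64 135 [ 50. -78.]
scene 0.6 188 [-21.  73.]
scene 0.51 190 [-17. 120.]
scene 0.51 152 [  50. -134.]
scene shaker_grip [[353.5, 177.4], [344.9, 202.9]]
scene shaker [[346.6, 202.2], [208.3, 324.5]]
scene oil_can [[307.5, 184.7], [254.9, 283.1]]
scene steel_tumbler [[217.7, 240.6], [354.0, 178.3]]
scene stamp_blank_2 [[167.9, 293.1]]
top 0.75 167 [ 41. -72.]
top 0.7 132 [-20.  84.]
top 0.66 167 [  46. -124.]
top 0.59 134 [-29. 120.]
top 0.55 176 [-34. -24.]
top shaker_grip [[362.9, 243.6]]
top shaker [[354.1, 246.4]]
top oil_can [[350.0, 189.7]]
top steel_tumbler [[219.2, 172.2], [350.8, 186.1]]
top stamp_blank_2 [[145.7, 181.9]]
shaker_grip [ 0.46781591 -0.22679868  0.0995852 ]
shaker [ 0.4693685  -0.22224186  0.00432218]
```

Everything is in place: two blanks per bay, the shaker upright on the bench, and the bystanders where they were.

```bash
python3 -c "
from plant import *
print(sign_off())"
```

```text
the job is handed in; nothing more can be done
None
```

I handed the job in at about 30 s of the 69 s allowed. My last camera check showed two blanks lying in each bay, the empty shaker standing upright and released on the bench well clear of the tray, and the bystanders where they started; `sign_off()` returned no verdict.

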